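Nest the half-moon parts trays

ROBOT

A 6-joint arm with a two-finger parallel gripper is mounted at the origin on the work surface. World frame = base frame: x ahead of the robot, y to its left, z up, the work surface at z = 0. Lengths are in mm, angles in rad, forces in N, time in s.
With the tool pointing down it reaches from about 150 to 775 mm from the base axis. Payload 6.1 kg.
Tool frame: the origin (TCP) lies at the very end of the fingers, on their centre line; the grasp point (between the pads) lies 19 mm behind it; x points along the fingers, z is the direction in which the jaws open and shut, and the axes are right-handed (so a half turn about x gives the same grasp; the last joint's range is limited). The gripper opens to 85 mm and grips with 20 to 120 N. Pads are 22 mm wide; open, the fingers measure 114 mm over their backs; the gripper's body (76 mm by 85 mm) begins 54 mm behind the grasp point. The pads swing forward as they close: fully open they stand 13 mm farther back than shut.
Start: joints at [-1.261, 0.126, -0.04, 1.405, 0, 1.571], TCP at [160.049, -499.992, 197.995] pointing down, gripper open.
Joint ranges: [-2.72, 2.72], [-0.95, 1.95], [-1.27, 1.35], [-1.78, 2.02], [-1.46, 1.47], [-3.14, 3.14]. Speed limits (rad/s): [2.39, 2.39, 3.01, 3.14, 3.14, 3.14].

INTERFACE

Orientations are given as a 3x3 rotation matrix whose columns are the frame's x, y, z axes.
In Python, from bench import r gives the robot as it stands.
- The arm moves only by the tool jog_arm, never from a script. Its argument "deltas" is one flat list of numbers, 7 for each row, row after row: the shift along the tool's x, y, z in mm, then the turn, a rotation vector about the tool's x, y, z in degrees, then the finger opening in mm, from 0 to 85.4. A call has 1 to 20 rows; each row is the pose to reach, as a shift and turn from the pose commanded when the call began, along the tool's axes at that moment; what a row does not reach only later rows make up. A row lasts 1/10 s, in which the tool goes at most 50 mm and 8.59 degrees, less where a joint would pass 70% of its speed; a pose out of reach is approached as far as the arm can. A call with a gripper value outside its range is refused whole. The fingers move at their own pace and stop on an object; "grip_force" is the grip in N (left out, the last holds). Time passes only in rows, so rows that repeat a pose let the fingers close. It gives the time, the measured TCP pose, the force and the opening at its end, in the units of the state.
- r.observe(): the state, without advancing time (a new reading comes with each control period).
- r.grab_frame(name): name is "scene" or "top" or "wrist"; returns a dict with "frame" (480x640x3 uint8, red, green, blue), "fx", "fy", "cx", "cy" (pixels), "rvec" (rotation vector, rad) and "tvec" (3), from world to camera coordinates, as OpenCV has them. Camera axes: x right, y down, z forward; pixel columns grow to the right and rows downward; lengths in mm; the calibration is good to about 2 mm. A picture is of the moment at which its call begins. There is no depth.
- r.job_done(): hands the job in, once; it reports no verdict.
The state is a dict: "clock": time; "joints": joint angles; "qvel": joint speeds; "joint_efforts": joint torques, N m; "tool_pos": TCP position; "tool_rot": TCP orientation; "ft_force": force on the tool from outside, world axes, zero at the start; "wrist_torque": the same for the moment, N m; "gripper_width": finger opening in mm.
Only numpy, scipy, OpenCV 4.12 (cv2) and the standard library are available. Lean on these libraries where they do the work, as an engineer would, in place of code of your own. Each camera call takes 0.05 s, during which the arm holds its last target.

TASK

Nest the set of three steel parts trays on the test bench. The middle tray lies askew across the base tray: without lifting it off, turn it until its outline matches and it drops fully home in the base tray. Then bring the small tray by its handle, set it down (do not drop it), turned to match, fully home in the middle tray. Let go, and leave everything else on the bench where it stands.

Things in the scene. Friction and masses are not known exactly. Their poses are not given: they have to be found in the camera images.
- base_tray: Low open steel tray fixed to the bench. Outline of all three trays from above: rectangle, long in y, both corners at its +x side cut off at 45 deg (long straight side at -x, short one at +x). Walls, floor 4 mm. Inside 98 x 156 mm (x, y), +x inner wall 72 long; upright to 20 mm, then an 8 mm lip flared 45 deg, rim 29 mm up, 122 x 180 over it. Origin: centre of the rectangle, underside; z up.
- middle_tray: Loose open steel tray, same outline, outside 92 x 150 mm (x, y), inside 84 x 142, +x wall 70 long; walls, floor 4; upright to 44 mm, then a 5 mm lip flared 45 deg, rim 50 mm up; about 0.45 kg. Starts on the base tray's rim, 29 mm up, level or a little tilted, turned 0.9 to 2.5 rad counter-clockwise from it. Home: x as the base's, underside 4 mm above its, 3 mm play. Origin: as base.
- small_tray: Loose open steel tray, same outline, outside 78 x 136 mm (x, y), 34 high, about 0.35 kg, flat on the bench at any yaw. Handle: level bar 12 mm wide (x), 92 long (y), 54 to 74 mm above the underside, centred over the origin, on posts at y = -42 and 42. Home: x axis as the middle tray's, 4 mm above that one's underside, 3 mm play all round. Origin: centre of the rectangle, underside.
- spanner: Bystander: steel spanner 160 mm long, lying flat, between the trays; origin under its middle, its length along its x.
- spray_bottle: Bystander: upright white spray bottle, 68 mm diameter, 197 mm high with its red head (head reaches 42 mm from the axis to -x); origin under its centre.
- oil_bottle: Bystander: upright yellow squeeze bottle, 56 mm diameter, 140 mm high; origin under its centre.
- flange: Bystander: turned aluminium flange, 64 mm diameter, 45 mm high; origin under its centre.
- turbine_housing: Bystander: dark cast housing, 72 mm diameter, 55 mm high, with a pipe stub reaching 50 mm to its +x; origin under its centre.
- gauge_block: Bystander: steel block 60 x 45 x 35 mm; origin under its centre.
- carton: Bystander: cardboard carton 70 x 100 x 55 mm; origin under its centre.
Not all that is in view belongs to the job. What is shaped like the middle_tray but purple is not meant.

How it is judged (in metres and radians):
On the way, in this order (a step that is already met when the one before it is completed fails the run):
1. the middle tray is fully home in the base tray (z of middle_tray in the frame of base_tray below 0.0075 m and horizontal distance between middle_tray and base_tray below 0.008 m and angle between the x axis of middle_tray and the x axis of base_tray, either way round below 0.12 rad and angle between middle_tray's own z axis and vertical below 0.04 rad), for 0.2 s.
2. the small tray is fully home in the middle tray (z of small_tray in the frame of middle_tray below 0.0075 m and horizontal distance between small_tray and middle_tray below 0.008 m and angle between the x axis of small_tray and the x axis of middle_tray, either way round below 0.12 rad and angle between small_tray's own z axis and vertical below 0.05 rad), for 0.2 s.
At the end, for the whole second after the job is handed in: Middle tray flat in the base tray, small tray flat in the middle tray: each underside within 3.5 mm of its seat (4 mm above the underside of the tray below), centred within 8 mm, turned to match within 0.12 rad, level within 0.04 rad (small: 0.05), released and at rest (all of step 1 and all of step 2 and linear speed of each of middle_tray, small_tray below 0.03 m/s); the robot touches nothing.
It fails at once if the middle tray is lifted or carried off the base tray (raised more than about 35 mm over where it starts, or its centre more than 100 mm from the base tray's) (z of middle_tray in the frame of base_tray above 0.065 m or horizontal distance between middle_tray and base_tray above 0.1 m).
It fails at once if the small tray is dropped (moves faster than 0.7 m/s untouched by the fingers) (linear speed of small_tray above 0.7 m/s and contact force between the fingers and small_tray below 0.05 N).
It fails at once if a bystander is moved more than 30 mm (distance of any of spanner, spray_bottle, oil_bottle, flange, turbine_housing, gauge_block, carton from where it was at the start of the episode above 0.03 m).
It also fails if it takes over 67 s, if anything falls off the work surface, if the arm or the gripper's body presses on something with over 40 N, if the wrist force passes 120 N, or if a joint passes its speed limit or range.

## Working session

There is one attempt and no reset: what is moved stays moved. The work goes in short steps, Python scripts to look and compute and a tool call to move; the robot and the scene stay as the last step left them, time stands still between calls to the robot, and variables do not carry over. Pictures are saved under pics/ and viewed, and the job is handed in when it is done.

Besides the shell and the picture viewer there is one more tool, called after "Request:" in YAML: its name, and indented under it one key for each argument. jog_arm: Moves the arm, as the interface text tells. Its arguments: {"type":"object","properties":{"deltas":{"type":"array"},"grip_force":{"type":"number"}},"required":["deltas"]}

```bash
mkdir -p pics
cat > h.py <<'E'
import numpy as np, cv2
from bench import r
def save(n,fn):
    f=r.grab_frame(n); cv2.imwrite('pics/'+fn+'.png',f['frame'][:,:,::-1]); np.savez('pics/'+fn+'.npz',**{k:np.array(v) for k,v in f.items()}); return f
def ray(f,u,v,z):
    R,_=cv2.Rodrigues(np.array(f['rvec'],float)); t=np.array(f['tvec'],float).ravel()
    c=-R.T@t; d=R.T@np.array([(u-f['cx'])/f['fx'],(v-f['cy'])/f['fy'],1.])
    return c+d*(z-c[2])/d[2]
def proj(f,p):
    K=np.array([[f['fx'],0,f['cx']],[0,f['fy'],f['cy']],[0,0,1.]])
    return cv2.projectPoints(np.array(p,float).reshape(-1,3),np.array(f['rvec'],float),np.array(f['tvec'],float),K,None)[0].reshape(-1,2)
def load(fn): return dict(np.load('pics/'+fn+'.npz'))
E
python3 - <<'E'
from h import *
for n in ['scene','top','wrist']:
    f=save(n,n+'0'); R,_=cv2.Rodrigues(np.array(f['rvec'],float)); print(n,-R.T@np.array(f['tvec']).ravel(),R[2],f['fx'])
print(r.observe())
E
```

```text
scene [1213.97656385 -915.39410472 1055.4768852 ] [-0.43613169  0.60974888 -0.66181225] 589.9255532600655
top [ 466.6504481    44.72708055 1249.7477577 ] [ 0.04939945  0.00485938 -0.99876728] 455.4691798286537
wrist [ 222.77356124 -477.73711378  371.72581461] [-0.24844387 -0.07912224 -0.9654094 ] 371.64166880989893
{'clock': 0.15, 'joints': array([-1.26105505e+00,  1.26274102e-01, -4.03339327e-02,  1.40539743e+00,
        1.03421381e-05,  1.57081227e+00]), 'qvel': array([ 0.00043873, -0.00168272,  0.00202706,  0.00038637,  0.00099403,
       -0.0015152 ]), 'joint_efforts': array([-1.74126781e-03, -4.36276352e+01,  3.53148544e+01,  1.36007214e-02,
       -1.74654306e-04,  1.67715723e-05]), 'tool_pos': array([ 159.92723936, -499.69548148,  197.40950997]), 'tool_rot': array([[-3.58708734e-04,  9.52417328e-01,  3.04796825e-01],
       [ 1.15474633e-03,  3.04797036e-01, -9.52416628e-01],
       [-9.99999269e-01,  1.03228514e-05, -1.20913377e-03]]), 'ft_force': array([ 0.72011549, -0.98927888,  0.28968172]), 'wrist_torque': array([-0.0104446 , -0.01158924, -0.01330453]), 'gripper_width': 85.40875339801543}
```

View pics/top0.png

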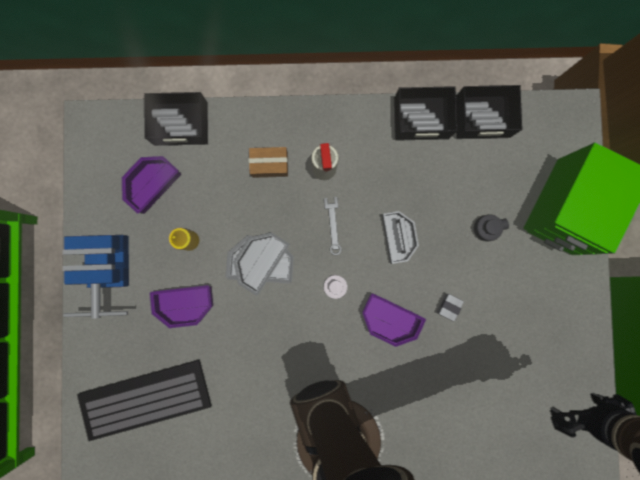

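View pics/scene0.png

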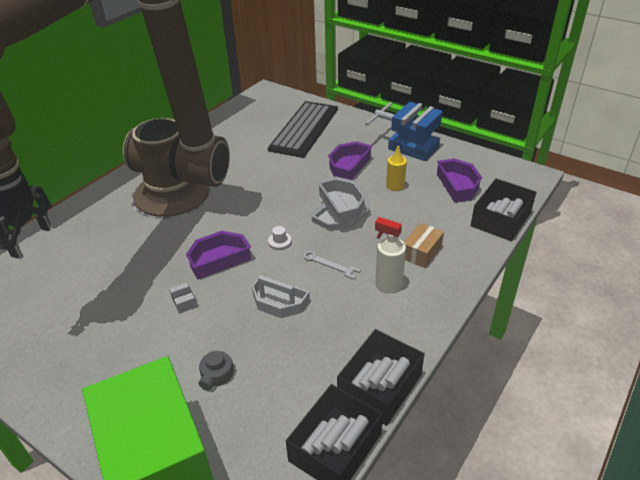

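The top view has +x up and +y left. The base and middle trays are near top px (262,262) and the small tray near (400,237). The purple trays are distractors. Next I'll zoom in.

Run:
```python
from h import *
f=load('top0');im=f['frame'][:,:,::-1]
a=im[220:305,215:310]; b=im[200:275,370:430]
A=cv2.resize(a,None,fx=6,fy=6,interpolation=cv2.INTER_CUBIC);cv2.imwrite('pics/zA.png',A)
f=load('scene0');im=f['frame'][:,:,::-1]
a=im[170:240,300:380];cv2.imwrite('pics/zB.png',cv2.resize(a,None,fx=8,fy=8,interpolation=cv2.INTER_CUBIC))
cv2.imwrite('pics/zC.png',cv2.resize(b,None,fx=8,fy=8,interpolation=cv2.INTER_CUBIC))
f=load('top0')
for n,u,v,z in [('base',262,262,30),('small',400,237,34),('bottle',325,157,190),('flange',336,287,45),('oil',180,239,130),('carton',268,162,55),('gauge',451,306,35),('sp1',332,200,5),('sp2',335,252,5)]: print(n,ray(f,u,v,z).round())
```

```text
base [483. 193.  30.]
small [ 542. -177.   34.]
bottle [724.  22. 190.]
flange [413.  -3.  45.]
oil [542. 382. 130.]
carton [747. 170.  55.]
gauge [ 356. -306.   35.]
sp1 [649.   1.   5.]
sp2 [506.  -4.   5.]
```

View pics/zA.png

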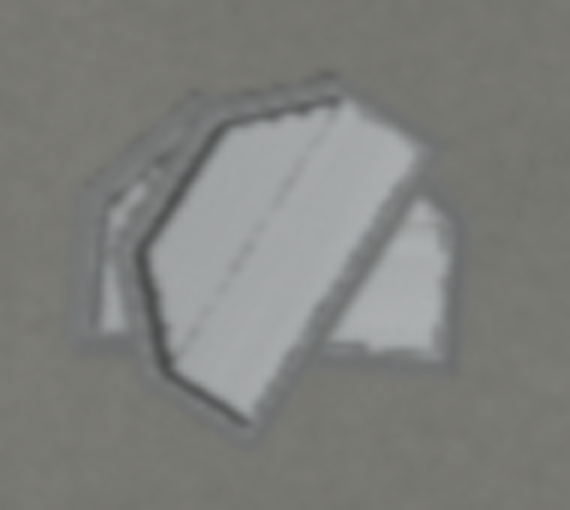

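View pics/zB.png

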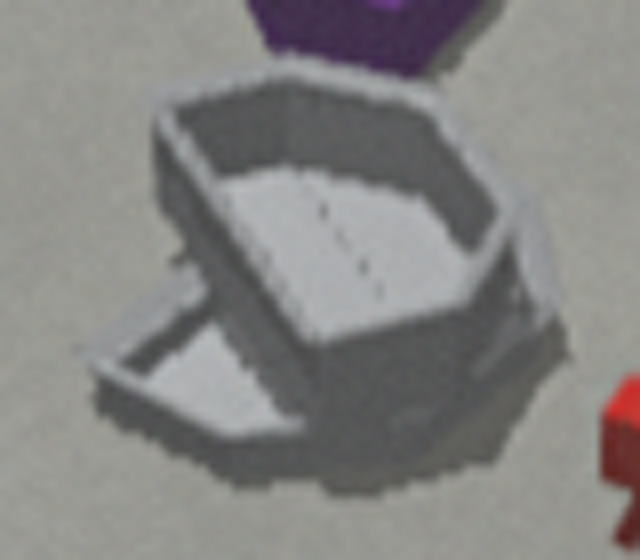

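View pics/zC.png

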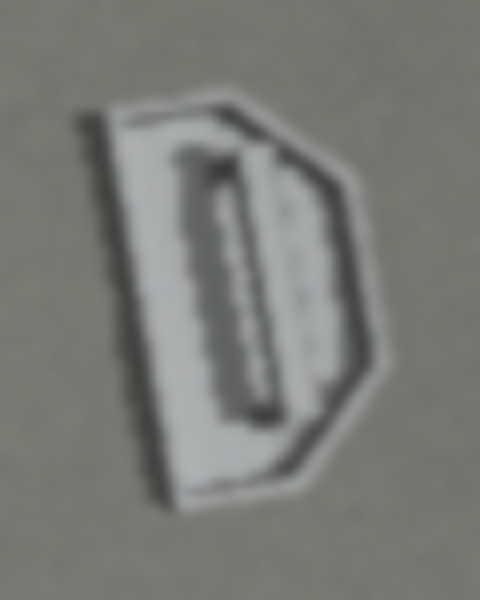

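Run:
```python
from h import *
f=load('top0')
def P(u,v,z,o=(215,220),s=6): return ray(f,o[0]+u/s-.4,o[1]+v/s-.4,z)
m=[P(*p,79)[:2] for p in [(428,148),(250,438),(158,382),(137,245),(220,118),(335,77)]]
b=[P(*p,29)[:2] for p in [(75,348),(455,368),(465,210),(85,190),(195,95)]]
print('mid',np.round(m)); print('base',np.round(b))
d=m[0]-m[1]; print('mid yaw',np.arctan2(-d[0],d[1])if 0 else np.arctan2(*( -d)[[0,1]]) , np.linalg.norm(d))
d=b[0]-b[1]; print('base y dir',np.arctan2(-d[0],d[1]),np.linalg.norm(d))
s=[P(*p,34,(370,200),8)[:2] for p in [(105,105),(180,510),(300,490),(390,365),(350,175),(230,92)]]
print('small',np.round(s)); d=s[0]-s[1]; print(d,np.linalg.norm(d), 'yaw',np.arctan2(-d[0],d[1]))
```

```text
mid [[527. 125.]
 [404. 203.]
 [429. 242.]
 [488. 250.]
 [541. 214.]
 [558. 164.]]
base [[443. 287.]
 [431. 118.]
 [501. 112.]
 [514. 282.]
 [555. 232.]]
mid yaw -1.0020520308487468 145.22957638465118
base y dir -0.07305135391940086 169.8503272719547
small [[ 608. -133.]
 [ 472. -154.]
 [ 478. -194.]
 [ 519. -226.]
 [ 583. -214.]
 [ 611. -175.]]
[136.00049486  21.13590622] 137.63306700621115 yaw -1.4166191730576707
```

Request:
jog_arm:
  deltas: [-80, 30, -50, -8, 0, 0, 85, -100, 60, -100, -16, 0, 0, 85, -100, 100, -150, -24, 0, 0, 85, -100, 140, -200, -32, 0, 0, 85, -100, 160, -250, -40, 0, 0, 85, -100, 165, -300, -48, 0, 0, 85, -100, 165, -350, -56, 0, 0, 85, -100, 160, -400, -64, 0, 0, 85, -100, 160, -450, -72, 0, 0, 85, -100, 160, -500, -80, 0, 0, 85, -100, 160, -540, -88, 0, 0, 85, -100, 160, -550, -96, 0, 0, 85, -100, 160, -550, -104, 0, 0, 85, -100, 160, -550, -112, 0, 0, 85, -100, 160, -550, -120, 0, 0, 85, -100, 160, -550, -128, 0, 0, 85, -100, 160, -550, -130, 0, 0, 85, -100, 160, -550, -130, 0, 0, 85]

```text
clock: 1.95
tool_pos: [144.5, 72.8, 297.9]
tool_rot: [[0.0, -0.849, 0.528], [0.0, 0.528, 0.849], [-1.0, -0.0, 0.0]]
ft_force: [1.1, -0.1, 0.5]
gripper_width: 85.1
```

Request:
jog_arm:
  deltas: [0, -30, 40, 0, 0, 0, 85, 0, -60, 80, 0, 0, 0, 85, 0, -80, 120, 0, 0, 0, 85, 0, -100, 160, 0, 0, 0, 85, 0, -120, 200, 0, 0, 0, 85, 0, -120, 240, 0, 0, 0, 85, 0, -120, 275, 0, 0, 0, 85, 0, -120, 275, 0, 0, 0, 85, 0, -120, 275, 0, 0, 0, 85, 0, -120, 275, 0, 0, 0, 85]

```text
clock: 2.95
tool_pos: [392.4, 240.5, 298.1]
tool_rot: [[-0.0, -0.846, 0.534], [-0.0, 0.534, 0.846], [-1.0, 0.0, -0.0]]
ft_force: [-0.2, -0.3, 0.7]
gripper_width: 85.0
```

Run:
```python
from h import *
f=save('wrist','w1')
```

```text
(no output)
```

View pics/w1.png

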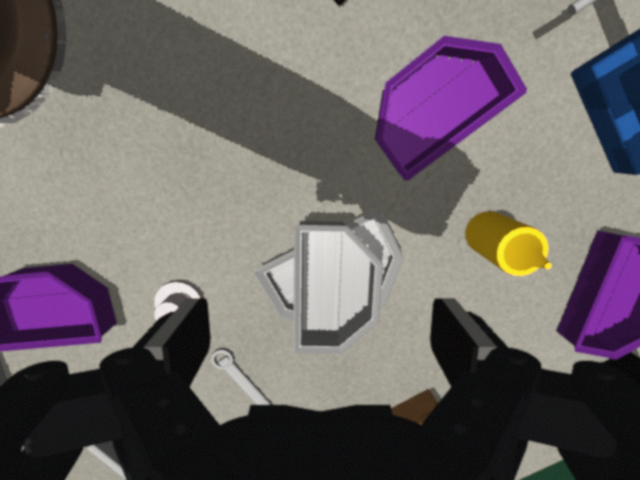

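The wrist view shows the middle tray at px (338,288), with base tray corners visible at (258,270) and (400,255). Zooming to pick corners.

Run:
```python
from h import *
f=load('w1');im=f['frame'][:,:,::-1][205:365,245:415]
cv2.imwrite('pics/zw1.png',cv2.resize(im,None,fx=3.5,fy=3.5,interpolation=cv2.INTER_CUBIC))
```

```text
(no output)
```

View pics/zw1.png

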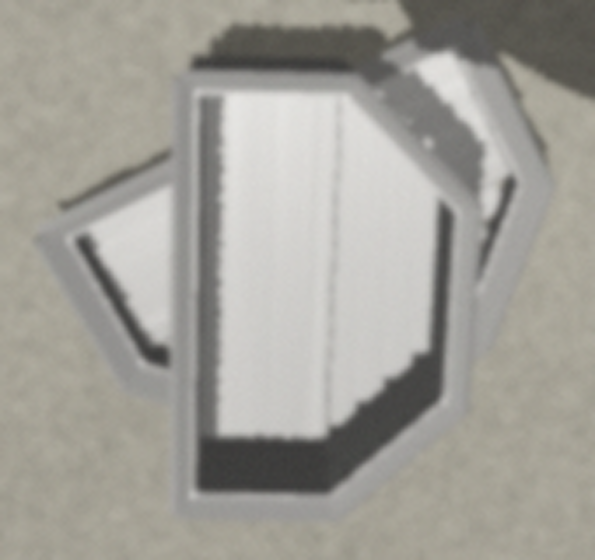

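Run:
```python
from h import *
f=load('w1')
def P(u,v,z): return ray(f,245+u/3.5-.35,205+v/3.5-.35,z)[:2]
for z in (76,79,82):
  m=np.array([P(*p,z) for p in [(182,70),(358,70),(475,205),(465,408),(335,517),(177,517)]])
  print(z,np.linalg.norm(np.roll(m,-1,0)-m,axis=1).round(1),'want 58.6,~55,~73,55,58.6,157')
m=np.array([P(*p,79) for p in [(182,70),(358,70),(475,205),(465,408),(335,517),(177,517)]]);print(m.round())
# similarity-free rigid fit
import numpy as np
def fit(mod,pts):
    a=mod-mod.mean(0);b=pts-pts.mean(0);th=np.arctan2((a[:,0]*b[:,1]-a[:,1]*b[:,0]).sum(),(a*b).sum())
    R=np.array([[np.cos(th),-np.sin(th)],[np.sin(th),np.cos(th)]]);t=pts.mean(0)-R@mod.mean(0)
    return t,th,np.linalg.norm((mod@R.T+t)-pts,axis=1)
mm=np.array([[-49.5,78.5],[9,78.5],[49.5,38],[49.5,-38],[9,-78.5],[-49.5,-78.5]])
print('mid',fit(mm,m))
b=np.array([P(*p,29) for p in [(37,238),(130,390),(552,182)]])
bm=np.array([[-61,-90],[12,-90],[12,90.]])
print(b.round(),'base',fit(bm,b))
```

```text
76 [ 54.9  58.7  71.8  59.6  54.4 157.5] want 58.6,~55,~73,55,58.6,157
79 [ 54.5  58.2  71.2  59.2  53.9 156.3] want 58.6,~55,~73,55,58.6,157
82 [ 54.1  57.8  70.7  58.7  53.5 155.1] want 58.6,~55,~73,55,58.6,157
[[397. 209.]
 [426. 255.]
 [484. 264.]
 [544. 226.]
 [556. 168.]
 [527. 122.]]
mid (array([487.42184461, 204.98922616]), np.float64(0.9835027489500275), array([3.32821431, 0.87597559, 3.20356403, 2.56261105, 2.21202118,
       2.60773277]))
[[429. 122.]
 [497. 117.]
 [510. 290.]] base (array([493.06213462, 205.49278008]), np.float64(-0.06913606038755608), array([3.80811519, 2.78380637, 4.66696548]))
```

Run:
```python
from h import *
for n in ['top0','w1','scene0']:
  f=load(n);hsv=cv2.cvtColor(f['frame'],cv2.COLOR_RGB2HSV)
  m=cv2.inRange(hsv,(128,90,40),(165,255,255)); 
  cs,_=cv2.findContours(m,cv2.RETR_EXTERNAL,cv2.CHAIN_APPROX_NONE)
  for c in cs:
    if cv2.contourArea(c)<300: continue
    h=cv2.convexHull(c); a=cv2.approxPolyDP(h,0.02*cv2.arcLength(h,True),True)[:,0]
    print(n,cv2.contourArea(c),[tuple(ray(f,u,v,50)[:2].round().astype(int).tolist()) for u,v in a])
  g=cv2.inRange(hsv,(0,0,190),(180,40,255))
```

```text
top0 1939.5 [(390, -91), (328, -228), (279, -211), (259, -150), (289, -91), (339, -72)]
top0 1943.0 [(417, 328), (370, 326), (324, 366), (318, 437), (355, 481), (410, 484)]
top0 1916.0 [(768, 453), (727, 413), (640, 486), (622, 520), (658, 558), (717, 560), (767, 512)]
w1 8050.0 [(345, -36), (386, -57), (395, -90), (337, -208), (264, -135), (298, -51)]
w1 7577.0 [(597, 499), (630, 536), (768, 487), (771, 457), (732, 417), (693, 408)]
w1 12675.5 [(354, 485), (411, 488), (422, 335), (366, 330), (323, 368), (317, 440)]
scene0 1946.0 [(359, -77), (395, -96), (425, -135), (360, -255), (280, -212), (260, -151), (289, -93)]
scene0 1269.5 [(623, 519), (667, 560), (719, 561), (770, 507), (785, 395), (746, 370), (658, 453)]
scene0 1053.5 [(407, 489), (440, 421), (451, 301), (400, 287), (324, 367), (318, 432), (346, 472)]
```

Request:
jog_arm:
  deltas: [30, -40, -10, 1.4, 0, 0, 60, 75, -80, -20, 1.4, 0, 0, 45, 120, -101, -26, 1.4, 0, 0, 40, 165, -101, -26, 1.4, 0, 0, 40, 190, -101, -26, 1.4, 0, 0, 40, 190, -101, -26, 1.4, 0, 0, 40, 190, -101, -26, 1.4, 0, 0, 40, 190, -101, -26, 1.4, 0, 0, 40]

```text
clock: 3.8
tool_pos: [465.7, 165.7, 110.8]
tool_rot: [[0.004, -0.832, 0.554], [0.001, 0.554, 0.832], [-1.0, -0.002, 0.003]]
ft_force: [0.9, 0.2, -0.1]
gripper_width: 40.4
```

Run:
```python
from h import *
f=save('wrist','w2');save('top','top2');o=r.observe();print(o['tool_pos'],o['tool_rot'].round(3))
im=cv2.imread('pics/top2.png')[210:310,210:320];cv2.imwrite('pics/zt2.png',cv2.resize(im,None,fx=5,fy=5,interpolation=cv2.INTER_CUBIC))
```

```text
[465.83706544 165.89972621 110.52370905] [[ 0.004 -0.833  0.554]
 [ 0.001  0.554  0.833]
 [-1.    -0.003  0.003]]
```

View pics/w2.png

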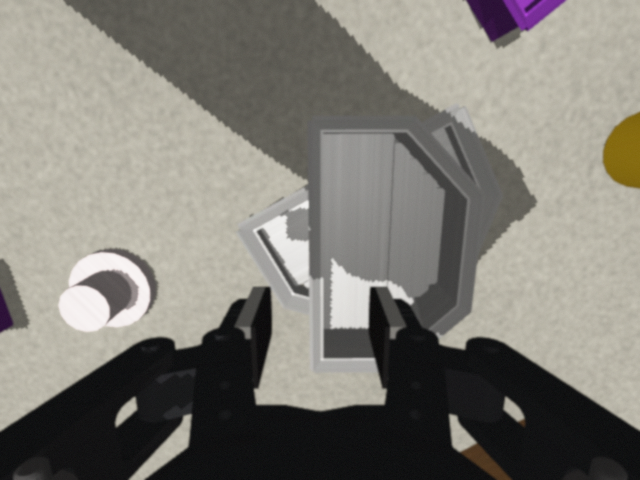

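Wall spans px (310,120)–(315,371), between the fingers (tips at x≈270 and 370). Now the offset from the TCP.

Run:
```python
from h import *
f=load('w2')
o=r.observe();R=o['tool_rot'];p=o['tool_pos']
for u,v in [(309,121),(410,121),(482,195),(470,312),(315,372),(314,250)]:
    w=ray(f,u,v,79); print((u,v),w.round(1),(R.T@(w-p)).round(1))
print(proj(f,[p, p+R@[19,0,0]]))
for u,v in [(240,230),(293,303)]: print('base',ray(f,u,v,29).round(1))
```

```text
(309, 121) [399.1 205.1  79. ] [31.3 77.3 -4.4]
(410, 121) [428.7 249.5  79. ] [31.5 77.3 48.9]
(482, 195) [485.  263.2  79. ] [31.7 38.  91.5]
(470, 312) [544.9 224.5  79. ] [ 31.9 -33.3  92.4]
(315, 372) [527.2 122.9  79. ] [ 31.7 -74.8  -1.9]
(314, 250) [459.6 167.6  79. ] [31.5  6.2 -2.2]
[[317.41014803 279.82778199]
 [317.626584   267.33171156]]
base [430.3 123.4  29. ]
base [497.3 122.6  29. ]
```

Request:
jog_arm:
  deltas: [25, 1, 1, 0, 0, 0, 40, 53, 1, 1, 0, 0, 0, 40, 53, 1, 1, 0, 0, 0, 40, 53, 1, 1, 0, 0, 0, 20, 53, 1, 1, 0, 0, 0, 0, 53, 1, 1, 0, 0, 0, 0, 53, 1, 1, 0, 0, 0, 0, 53, 1, 1, 0, 0, 0, 0, 53, 1, 1, 0, 0, 0, 0, 53, 1, 1, 0, 0, 0, 0]
  grip_force: 60

```text
clock: 4.9
tool_pos: [464.3, 166.6, 55.0]
tool_rot: [[0.0, -0.832, 0.554], [-0.0, 0.554, 0.832], [-1.0, -0.0, 0.0]]
ft_force: [0.0, 0.6, -0.2]
gripper_width: -0.3
```

Run:
```python
from h import *
f=save('wrist','w3');save('scene','s3');o=r.observe();print(o['clock'],o['tool_pos'],o['tool_rot'].round(3),o['ft_force'],o['gripper_width'])
im=cv2.imread('pics/s3.png')[140:260,270:410];cv2.imwrite('pics/zs3.png',cv2.resize(im,None,fx=5,fy=5,interpolation=cv2.INTER_CUBIC))
```

```text
5.0 [464.22164399 166.62362553  54.97368318] [[-0.    -0.832  0.554]
 [-0.     0.554  0.832]
 [-1.     0.    -0.   ]] [ 0.22162784  0.13648224 -0.08839508] 0.20892183144398332
```

View pics/w3.png

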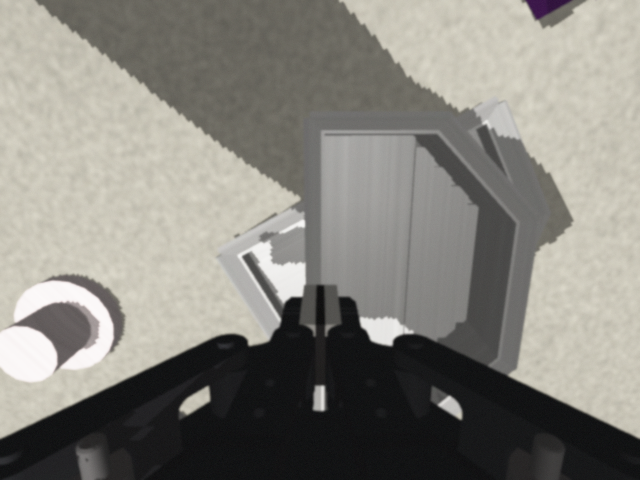

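View pics/zs3.png

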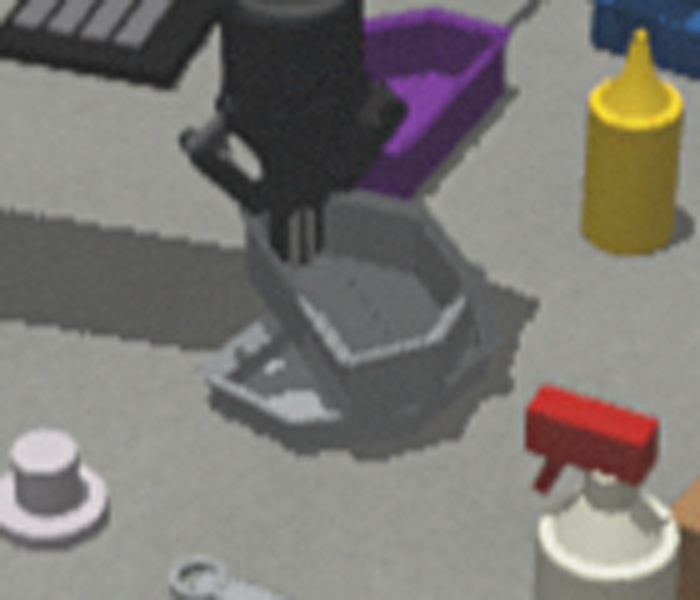

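Run:
```python
from h import *
im=cv2.imread('pics/w3.png')[230:430,230:430];cv2.imwrite('pics/z1.png',cv2.resize(cv2.convertScaleAbs(im,alpha=1.8,beta=20),None,fx=3,fy=3,interpolation=cv2.INTER_CUBIC))
im=cv2.imread('pics/s3.png')[150:220,300:380];cv2.imwrite('pics/z2.png',cv2.resize(cv2.convertScaleAbs(im,alpha=1.8,beta=10),None,fx=8,fy=8,interpolation=cv2.INTER_CUBIC))
f=load('s3');o=r.observe();p=o['tool_pos'];print(proj(f,[p,p+[0,0,24],[p[0],p[1],80]]))
f=load('w3');R=o['tool_rot']
print(proj(f,[p,p+R@[-24,0,0]]))
for u,v in [(305,113),(443,113),(543,215),(515,372)]: print((R.T@(ray(f,u,v,79)-p)).round(1))
```

```text
[[329.14334632 201.42101058]
 [329.01521796 194.50094862]
 [329.00968319 194.20202198]]
[[316.90644732 279.95773513]
 [316.49900488 299.79794369]]
[-24.   77.6  -4.2]
[-24.   77.5  48.7]
[-24.   37.7  93.4]
[-24.  -36.3  92. ]
```

View pics/z1.png

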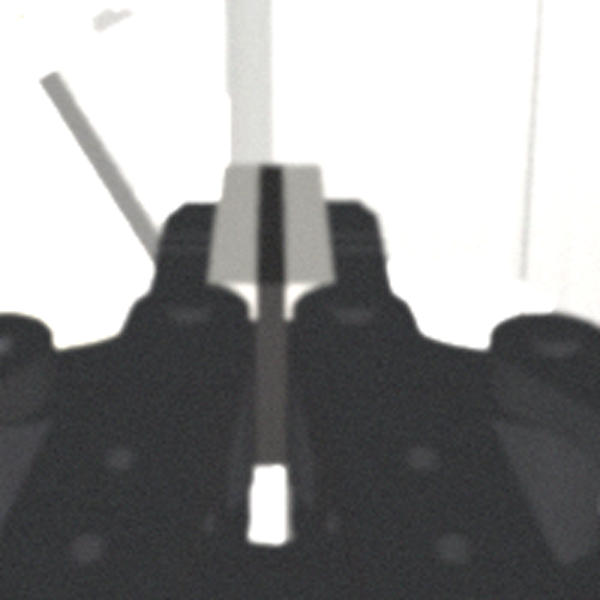

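View pics/z2.png

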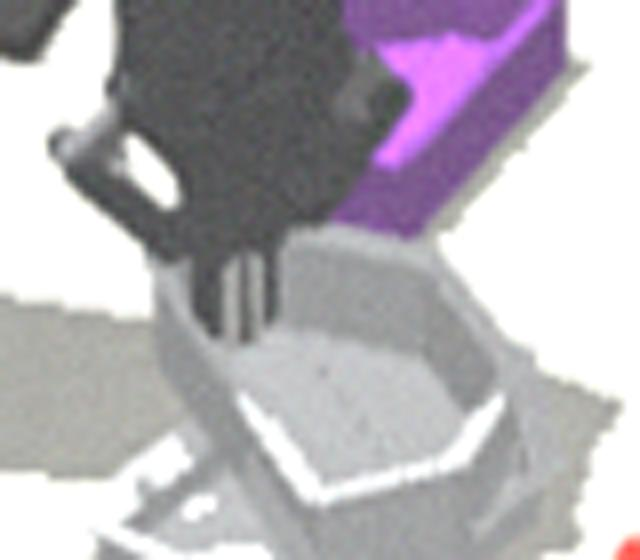

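Request:
jog_arm:
  deltas: [-3, 0, 0, 0, 0, 0, 0, -6, 0, 0, 0, 0, 0, 0, -6, 0, 0, 0, 0, 0, 0]

```text
clock: 5.3
tool_pos: [464.6, 166.8, 61.6]
tool_rot: [[0.001, -0.832, 0.554], [0.0, 0.554, 0.832], [-1.0, -0.001, 0.001]]
ft_force: [0.3, 0.2, -0.3]
gripper_width: -0.2
```

Run:
```python
from h import *
f=save('wrist','w4');save('scene','s4');f=save('top','t4');o=r.observe();print(o['clock'],o['tool_pos'],o['ft_force'],o['wrist_torque'],o['gripper_width'])
im=cv2.imread('pics/s4.png')[150:220,300:380];cv2.imwrite('pics/z2.png',cv2.resize(cv2.convertScaleAbs(im,alpha=1.8,beta=10),None,fx=8,fy=8,interpolation=cv2.INTER_CUBIC))
im=cv2.imread('pics/t4.png')[210:310,210:320];cv2.imwrite('pics/zt4.png',cv2.resize(cv2.convertScaleAbs(im,alpha=1.5,beta=10),None,fx=5,fy=5,interpolation=cv2.INTER_CUBIC))
d=cv2.absdiff(cv2.imread('pics/s3.png'),cv2.imread('pics/s0.png') if 0 else cv2.imread('pics/s4.png'))[150:220,300:380];cv2.imwrite('pics/zd.png',cv2.resize(d*5,None,fx=6,fy=6))
```

```text
5.45 [464.3107221  166.65799051  61.05338999] [-0.21125073 -0.74530201 -0.47088235] [-0.03027255 -0.00989847  0.01613102] -0.1285143937526421
```

View pics/z2.png

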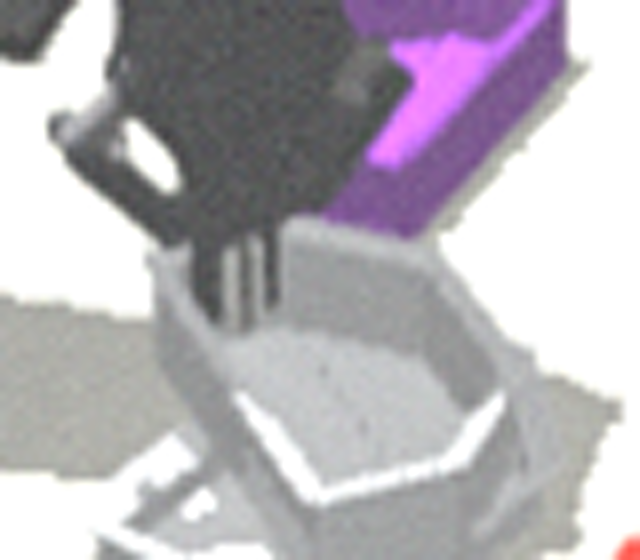

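View pics/zd.png

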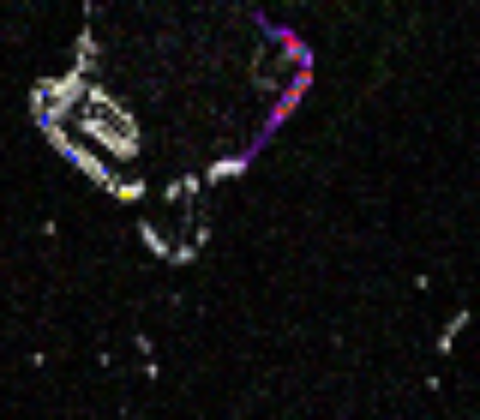

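View pics/w4.png

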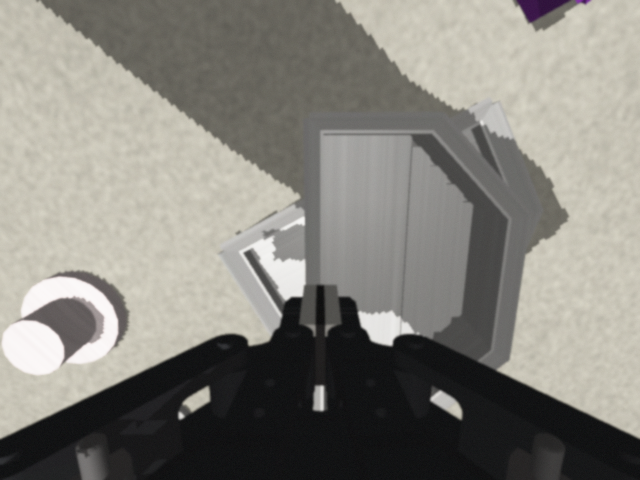

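View pics/zt4.png

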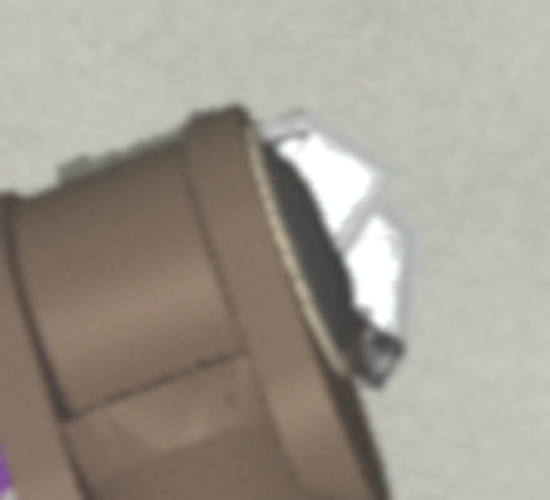

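Run:
```python
from h import *
s=load('s4');t=load('t4');w=load('w4')
p=r.observe()['tool_pos']
for z in (61,80,90,100): print(z,proj(s,[[p[0],p[1],z]]).round(1),proj(t,[[p[0],p[1],z]]).round(1),proj(w,[[p[0],p[1],z]]).round(1))
print(ray(s,330,190.6,61),ray(s,330,190.6,80))
# tray rim near corner in scene: z2 (318,500)-> 
for q in [(318,500),(505,395),(155,260)]:
  u,v=300+q[0]/8,150+q[1]/8; print(ray(s,u,v,79).round(1),ray(s,u,v,65).round(1))
```

```text
61 [[329.1 199.7]] [[270.8 268.8]] [[316.4 279.3]]
80 [[329.  194.2]] [[270.  268.8]] [[316.1 294.4]]
90 [[329.  191.3]] [[269.6 268.8]] [[315.9 303.8]]
100 [[328.9 188.3]] [[269.2 268.8]] [[315.6 314.4]]
[442.38242299 203.41522198  61.        ] [457.12413182 182.03978579  80.        ]
[533.2 115.7  79. ] [523.5 130.5  65. ]
[555.1 198.7  79. ] [545.7 214.7  65. ]
[409.3 199.   79. ] [397.7 214.9  65. ]
```

Run:
```python
from h import *
s=load('s4');w=load('w4')
o=r.observe();p=o['tool_pos'];R=o['tool_rot']
for back in (0,10,20,30):
  print(back,proj(s,[p+R@[-back,-11,0]]).round(1),proj(w,[p+R@[-back,11,0]]).round(1),proj(w,[p+R@[-back,11,-15],p+R@[-back,11,15]]).round(1).tolist())
  print(proj(s,[p+R@[-back,-11,-15],p+R@[-back,-11,15]]).round(1).tolist())
```

```text
0 [[330.6 201.9]] [[316.4 258.4]] [[286.0, 258.5], [346.7, 258.4]]
[[325.6, 203.2], [335.6, 200.6]]
10 [[330.6 199. ]] [[316.2 265. ]] [[284.1, 265.0], [348.2, 265.0]]
[[325.6, 200.3], [335.6, 197.7]]
20 [[330.6 196.1]] [[316.  272.3]] [[282.0, 272.3], [349.9, 272.3]]
[[325.5, 197.4], [335.6, 194.8]]
30 [[330.5 193.2]] [[315.8 280.6]] [[279.7, 280.6], [351.8, 280.5]]
[[325.4, 194.5], [335.5, 191.9]]
```

Request:
jog_arm:
  deltas: [-10, 0, 0, 0, 0, 0, 30, -10, 0, 0, 0, 0, 0, 40, -10, 0, 0, 0, 0, 0, 40, 0, 0, 0, 0, 0, 0, 40, 20, 0, 0, 0, 0, 0, 40, 20, 0, 0, 0, 0, 0, 40, 20, 0, 0, 0, 0, 0, 40]

```text
clock: 6.15
tool_pos: [463.5, 166.4, 40.3]
tool_rot: [[-0.002, -0.832, 0.554], [-0.001, 0.554, 0.832], [-1.0, 0.001, -0.002]]
ft_force: [-0.6, -0.0, -0.0]
gripper_width: 40.0
```

Run:
```python
from h import *
f=save('wrist','w5');save('scene','s5');o=r.observe();print(o['clock'],o['tool_pos'],o['ft_force'],o['wrist_torque'],o['gripper_width'])
im=cv2.imread('pics/s5.png')[150:220,300:380];a=cv2.resize(cv2.convertScaleAbs(im,alpha=1.8,beta=10),None,fx=5,fy=5,interpolation=cv2.INTER_CUBIC)
b=cv2.imread('pics/w5.png')[100:450,120:520];cv2.imwrite('pics/z5.png',np.hstack([a,cv2.convertScaleAbs(b,alpha=1.5)]))
p=o['tool_pos'];R=o['tool_rot'];f=load('s5')
for b in (0,30,40): print(b,proj(f,[p+R@[-b,-11,-20],p+R@[-b,-11,20]]))
```

```text
6.25 [464.5043228  166.73789588  41.41881411] [ 0.60174978 -0.06787572 -0.16342359] [-0.04414672 -0.01808371 -0.01508381] 39.93218733276532
0 [[324.17985514 209.24476101]
 [337.40165193 205.7469572 ]]
30 [[323.95384228 200.64669975]
 [337.33758995 197.16230654]]
40 [[323.87727244 197.73380252]
 [337.31588897 194.25425797]]
```

View pics/z5.png

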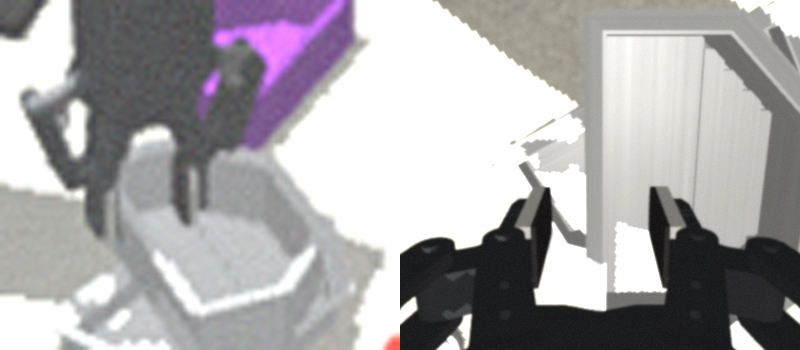

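Request:
jog_arm:
  deltas: [6, 0, 0, 0, 0, 0, 40, 12, 0, 0, 0, 0, 0, 40, 18, 0, 0, 0, 0, 0, 40, 18, 0, 0, 0, 0, 0, 40]

```text
clock: 6.65
tool_pos: [463.5, 166.4, 21.9]
tool_rot: [[-0.002, -0.832, 0.554], [-0.001, 0.554, 0.832], [-1.0, 0.001, -0.001]]
ft_force: [0.2, 0.0, 0.4]
gripper_width: 40.0
```

Run:
```python
from h import *
f=save('wrist','w6');save('scene','s6');o=r.observe();print(o['clock'],o['tool_pos'],o['ft_force'],o['wrist_torque'],o['gripper_width'])
im=cv2.imread('pics/s6.png')[150:220,300:380];a=cv2.resize(cv2.convertScaleAbs(im,alpha=1.8,beta=10),None,fx=5,fy=5,interpolation=cv2.INTER_CUBIC)
b=cv2.imread('pics/w6.png')[100:450,120:520];cv2.imwrite('pics/z6.png',np.hstack([a,cv2.convertScaleAbs(b,alpha=1.5)]))
```

```text
6.75 [464.04616211 166.55668929  22.74081173] [-0.30860551  0.48709734  0.28625484] [-0.0184829  -0.03462027  0.02924953] 39.89296632783962
```

View pics/z6.png

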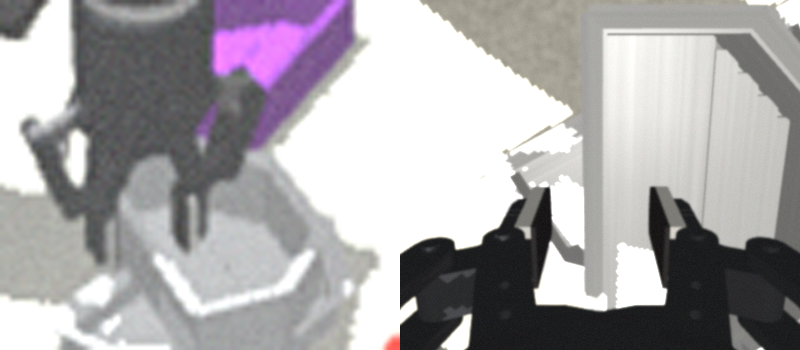

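Straddling the wall with no contact at reported z = 22, although the tray floor should be near z = 33. So the real fingertips sit about 35 mm behind the reported TCP. I'll close here.

Request:
jog_arm:
  deltas: [0, 0, 0, 0, 0, 0, 20, 0, 0, 0, 0, 0, 0, 0, 0, 0, 0, 0, 0, 0, 0, 0, 0, 0, 0, 0, 0, 0, 0, 0, 0, 0, 0, 0, 0, 0, 0, 0, 0, 0, 0, 0]
  grip_force: 60

```text
clock: 7.35
tool_pos: [464.9, 167.3, 24.0]
tool_rot: [[0.002, -0.832, 0.554], [0.002, 0.554, 0.832], [-1.0, -0.0, 0.002]]
ft_force: [-3.0, 0.2, 5.5]
gripper_width: 6.2
```

Run:
```python
from h import *
f=save('wrist','w7');save('scene','s7');o=r.observe();print(o['clock'],o['tool_pos'],o['ft_force'],o['wrist_torque'],o['gripper_width'])
im=cv2.imread('pics/s7.png')[150:220,300:380];a=cv2.resize(cv2.convertScaleAbs(im,alpha=1.8,beta=10),None,fx=5,fy=5,interpolation=cv2.INTER_CUBIC)
b=cv2.imread('pics/w7.png')[100:450,120:520];cv2.imwrite('pics/z7.png',np.hstack([a,cv2.convertScaleAbs(b,alpha=1.5)]))
```

```text
7.45 [464.88418228 167.31261329  23.99910273] [-1.66050625  0.24710778  5.00939374] [0.39376469 0.09774642 0.02455668] 5.53386524959307
```

View pics/z7.png

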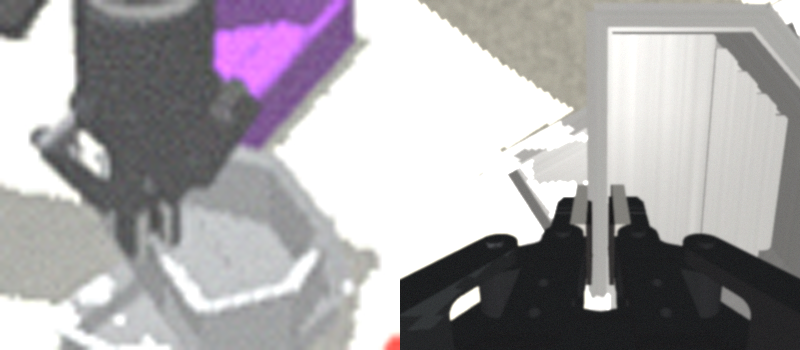

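Run:
```python
import numpy as np
p0=np.array([464.9,167.3]);ph0=np.arctan2(.832,.554);z=np.array([np.cos(ph0),np.sin(ph0)]);y=np.array([-z[1],z[0]])
C0=p0+44*z;C1=np.array([494.7,204.2])
for th in range(5,61,5):
    s=th/60;ph=ph0-np.radians(th*60.3/60);d=C0+(C1-C0)*s-44*np.array([np.cos(ph),np.sin(ph)])-p0
    print(th,round(d@y,1),round(d@z,1))
print(np.degrees(ph0))
```

```text
5 3.5 0.4
10 7.0 1.2
15 10.4 2.3
20 13.7 3.8
25 16.9 5.5
30 19.9 7.6
35 22.8 9.9
40 25.5 12.5
45 28.0 15.4
50 30.2 18.6
55 32.2 21.9
60 33.9 25.4
56.34172813086346
```

Request:
jog_arm:
  deltas: [-1, 3.5, 0.4, 5, 0, 0, 0, -1, 7, 1.2, 10, 0, 0, 0, -1, 10.4, 2.3, 15, 0, 0, 0, -1, 13.7, 3.8, 20, 0, 0, 0, -1, 16.9, 5.5, 25, 0, 0, 0, -1, 19.9, 7.6, 30, 0, 0, 0, -1, 22.8, 9.9, 35, 0, 0, 0, -1, 25.5, 12.5, 40, 0, 0, 0, -1, 28, 15.4, 45, 0, 0, 0, -1, 30.2, 18.6, 50, 0, 0, 0, -1, 30.2, 18.6, 50, 0, 0, 0]
  grip_force: 80

```text
clock: 8.55
tool_pos: [449.3, 199.3, 23.8]
tool_rot: [[-0.0, -0.111, 0.994], [0.0, 0.994, 0.111], [-1.0, 0.0, -0.0]]
ft_force: [1.7, 0.3, -2.2]
gripper_width: 3.8
```

```bash
cat > look.py <<'E'
import sys
from h import *
n=sys.argv[1]
f=save('wrist','w'+n);save('scene','s'+n);o=r.observe();print(o['clock'],o['tool_pos'].round(1),o['tool_rot'].round(3).tolist(),o['ft_force'].round(1),o['wrist_torque'].round(2),o['gripper_width'].round(1))
im=cv2.imread(f'pics/s{n}.png')[150:230,295:375];a=cv2.resize(cv2.convertScaleAbs(im,alpha=1.3,beta=10),(400,400),interpolation=cv2.INTER_CUBIC)
b=cv2.imread(f'pics/w{n}.png')[50:450,120:520];cv2.imwrite(f'pics/z{n}.png',np.hstack([a,cv2.convertScaleAbs(b,alpha=1.2)]))
E
python3 look.py 8
```

```text
Traceback (most recent call last):
  File "look.py", line 4, in <module>
    f=save('wrist','w'+n);save('scene','s'+n);o=r.observe();print(o['clock'],o['tool_pos'].round(1),o['tool_rot'].round(3).tolist(),o['ft_force'].round(1),o['wrist_torque'].round(2),o['gripper_width'].round(1))
                                                                                                                                                                                      ^^^^^^^^^^^^^^^^^^^^^^^^
AttributeError: 'float' object has no attribute 'round'
```

```bash
sed -i "s/o\['gripper_width'\].round(1)/round(o['gripper_width'],1)/" look.py && python3 look.py 8
```

```text
8.75 [449.3 198.8  23.8] [[-0.0, -0.112, 0.994], [0.0, 0.994, 0.112], [-1.0, 0.0, -0.0]] [ 0.7 -0.3 -2. ] [ 0.34 -0.   -0.03] 4.1
```

View pics/z8.png

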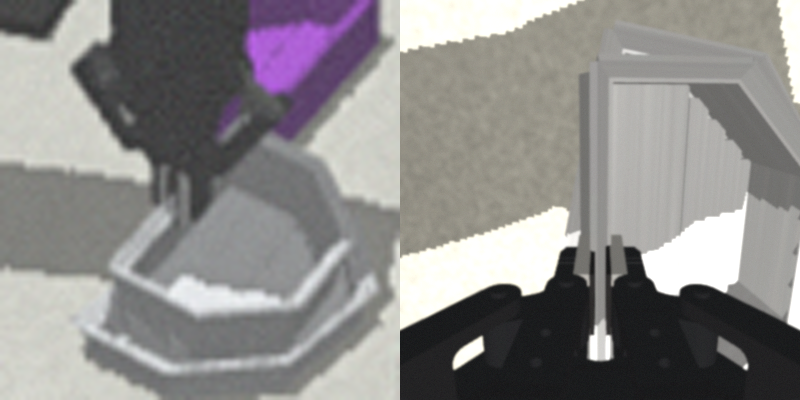

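View pics/w8.png

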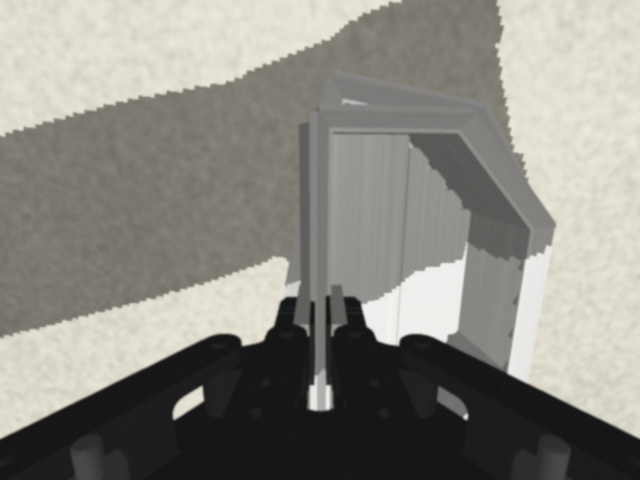

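Run:
```python
from h import *
f=load('w8');o=r.observe();R=o['tool_rot'];p=o['tool_pos']
b=np.array([ray(f,u,v,29)[:2] for u,v in [(336,72),(484,103),(555,222)]])
print(b.round(1))
d=b[1]-b[0];print('len',np.linalg.norm(d),'xdir ang',np.arctan2(d[1],d[0]))
def fit(mod,pts):
    a=mod-mod.mean(0);bb=pts-pts.mean(0);th=np.arctan2((a[:,0]*bb[:,1]-a[:,1]*bb[:,0]).sum(),(a*bb).sum())
    Q=np.array([[np.cos(th),-np.sin(th)],[np.sin(th),np.cos(th)]]);t=pts.mean(0)-Q@mod.mean(0)
    return t,th,np.linalg.norm((mod@Q.T+t)-pts,axis=1)
print('base',fit(np.array([[-61,90],[12,90],[61,41.]]),b))
im=cv2.imread('pics/w8.png')[50:270,280:580];cv2.imwrite('pics/z8b.png',cv2.resize(cv2.convertScaleAbs(im,alpha=1.4),None,fx=2.6,fy=2.6,interpolation=cv2.INTER_CUBIC))
```

```text
[[445.4 295.1]
 [510.  290. ]
 [554.7 242.7]]
len 64.72910557039849 xdir ang -0.07772513711300004
base (array([494.84447547, 202.63386133]), np.float64(-0.061234934512385), array([6.06309303, 2.91585278, 4.56442858]))
```

View pics/z8b.png

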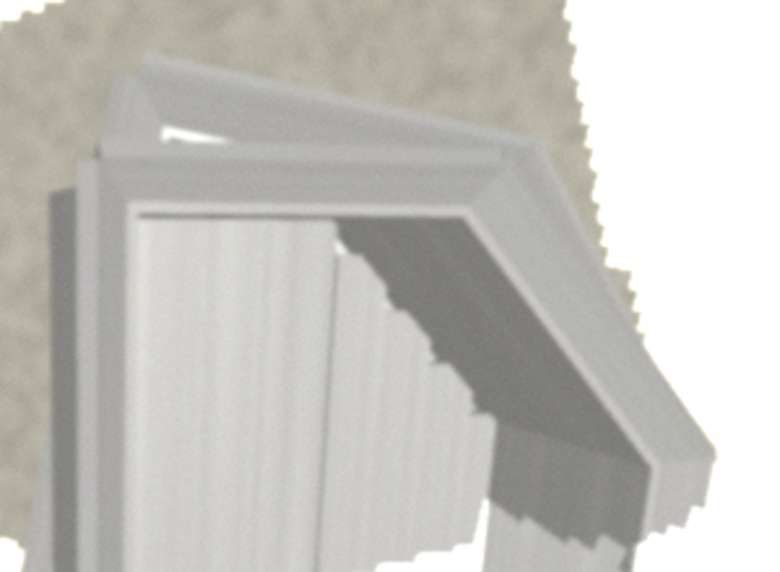

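Request:
jog_arm:
  deltas: [0, 3.5, 0.8, 5, 0, 0, 0, 0, 7.4, 2.3, 10.7, 0, 0, 0, 0, 7.4, 2.3, 10.7, 0, 0, 0, 0, 7.4, 2.3, 10.7, 0, 0, 0]

```text
clock: 9.15
tool_pos: [450.4, 206.0, 23.5]
tool_rot: [[-0.001, 0.073, 0.997], [-0.001, 0.997, -0.073], [-1.0, -0.001, -0.001]]
ft_force: [0.5, -1.2, -5.3]
gripper_width: 3.7
```

```bash
python3 look.py 9
python3 - <<'E'
from h import *
im=cv2.imread('pics/w9.png')[50:350,260:580];cv2.imwrite('pics/z9b.png',cv2.resize(cv2.convertScaleAbs(im,alpha=1.4),None,fx=2.,fy=2.,interpolation=cv2.INTER_CUBIC))
E
```

```text
9.25 [450.5 206.1  23.7] [[-0.001, 0.074, 0.997], [-0.0, 0.997, -0.074], [-1.0, -0.001, -0.001]] [-0.   0.4 -3.5] [ 0.03  0.14 -0.  ] 3.6
```

View pics/z9.png

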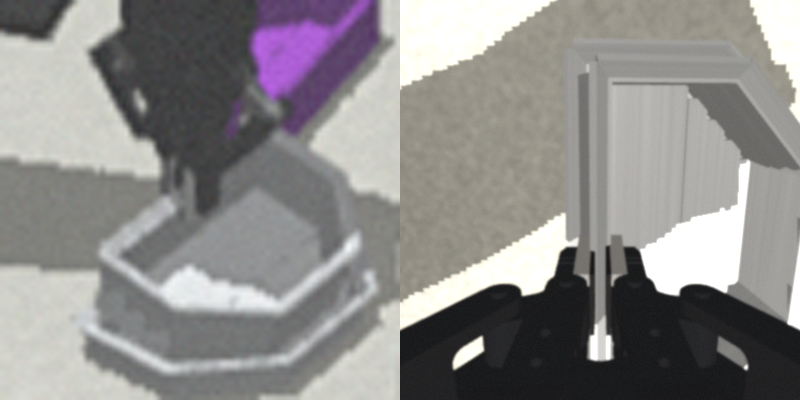

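View pics/z9b.png

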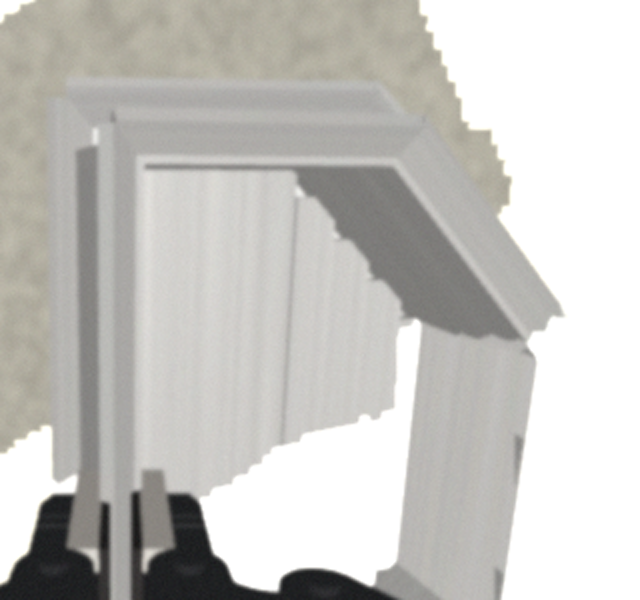

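Run:
```python
from h import *
f=load('w9');o=r.observe();R=o['tool_rot'];p=o['tool_pos']
def T(u,v,z): return (R.T@(ray(f,260+u/2-.25,50+v/2-.25,z)-p)).round(1)[1:]
print('base -x edge',[T(49,v,29) for v in (130,250,400)],' want centre=+61')
print('base +y edge',[T(u,79,29) for u in (70,200,370)],'90')
print('base cut corner',T(378,83,29),'(12,90)')
for z in (74,79): print('mid -x',[T(99,v,z) for v in (150,300,420)],'49.5  +y',[T(u,120,z) for u in (120,250,410)],'78.5', 'cor',T(422,121,z))
```

```text
base -x edge [array([ 78.8, -15.7]), array([ 53.3, -16.4]), array([ 18.2, -17.2])]  want centre=+61
base +y edge [array([ 89.1, -11. ]), array([89.1, 16.5]), array([89.1, 52.5])] 90
base cut corner [88.3 54.3] (12,90)
mid -x [array([72.9, -3.8]), array([48.9, -4. ]), array([27.8, -4.1])] 49.5  +y [array([77.4, -0.5]), array([77.5, 20. ]), array([77.5, 45.2])] 78.5 cor [77.3 47.1]
mid -x [array([72.7, -3.7]), array([49.7, -3.8]), array([29.4, -4. ])] 49.5  +y [array([77.1, -0.5]), array([77.1, 19.2]), array([77.1, 43.4])] 78.5 cor [76.9 45.2]
```

Centres match to about 1 mm in both axes, and the angle matches too. Lowering.

Request:
jog_arm:
  deltas: [5, 0, -0.5, 0, 0, 0, 0, 10, 0, -0.5, 0, 0, 0, 0, 15, 0, -0.5, 0, 0, 0, 0, 20, 0, -0.5, 0, 0, 0, 0, 24, 0, -0.5, 0, 0, 0, 0, 24, 0, -0.5, 0, 0, 0, 0, 24, 0, -0.5, 0, 0, 0, 0]

```text
clock: 9.95
tool_pos: [451.4, 207.9, 2.5]
tool_rot: [[0.003, 0.074, 0.997], [0.004, 0.997, -0.074], [-1.0, 0.004, 0.003]]
ft_force: [-8.5, 1.6, 12.8]
gripper_width: 3.9
```

```bash
python3 look.py 10
```

```text
10.05 [451.3 207.9   2.3] [[0.003, 0.074, 0.997], [0.003, 0.997, -0.074], [-1.0, 0.004, 0.003]] [-7.8  1.6 13.5] [0.42 0.45 0.06] 3.8
```

View pics/z10.png

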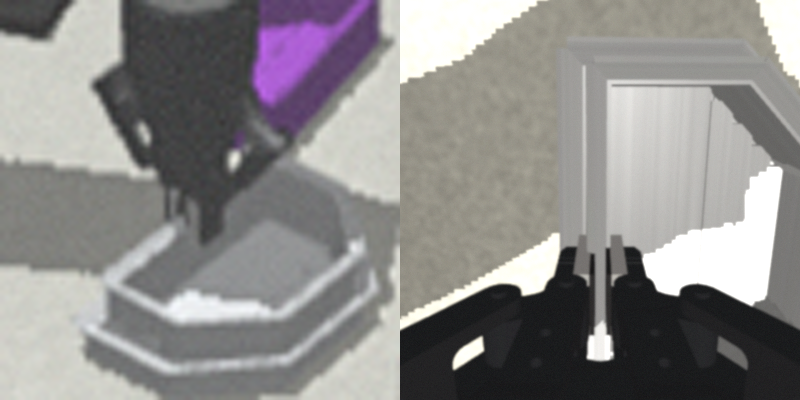

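Request:
jog_arm:
  deltas: [0, 0, 0, 0, 0, 0, 15, 0, 0, 0, 0, 0, 0, 25, 0, 0, 0, 0, 0, 0, 25, -20, 0, 0, 0, 0, 0, 25, -60, 0, 0, 0, 0, 0, 25, -100, 20, 0, 0, 0, 0, 25, -130, 30, 0, 0, 0, 0, 20, -130, 30, 0, 0, 0, 0, 10, -130, 30, 0, 0, 0, 0, 10]

```text
clock: 10.95
tool_pos: [453.1, 236.6, 130.0]
tool_rot: [[0.001, 0.075, 0.997], [0.0, 0.997, -0.075], [-1.0, 0.0, 0.001]]
ft_force: [-0.5, -1.1, 0.8]
gripper_width: 9.5
```

```bash
python3 look.py 11
```

```text
11.05 [452.  235.8 128.5] [[-0.002, 0.076, 0.997], [-0.001, 0.997, -0.076], [-1.0, -0.001, -0.002]] [-0.7  0.4 -0.2] [-0.04  0.01  0.02] 9.9
```

View pics/z11.png

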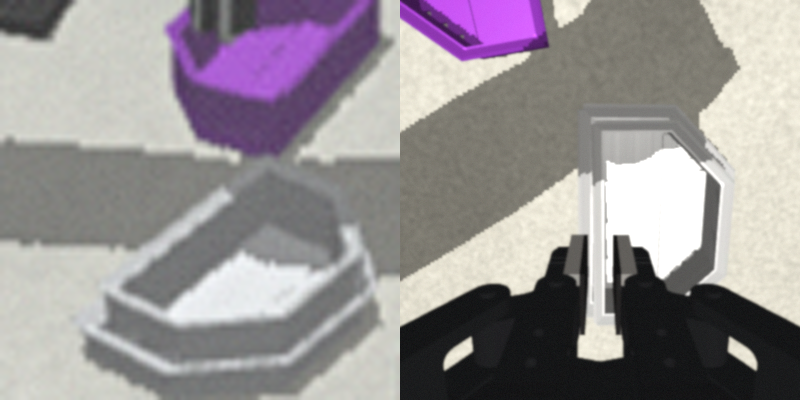

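View pics/w11.png

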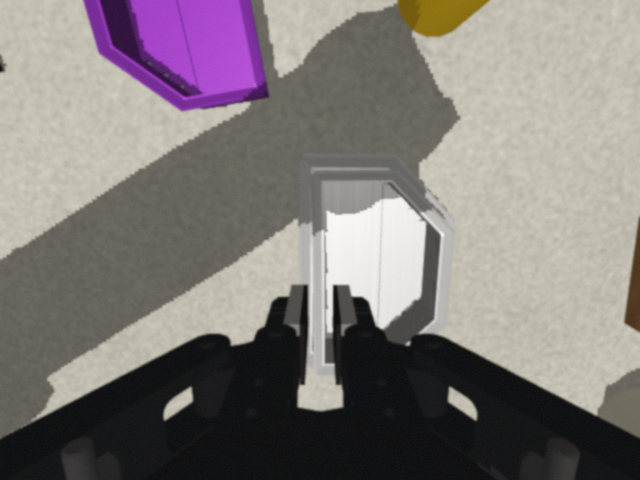

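Run:
```python
from h import *
im=cv2.imread('pics/w11.png')[145:385,290:460];cv2.imwrite('pics/z11b.png',cv2.resize(cv2.convertScaleAbs(im,alpha=.9),None,fx=3.3,fy=3.3*.75,interpolation=cv2.INTER_CUBIC))
im=cv2.imread('pics/s11.png')[180:230,305:375];cv2.imwrite('pics/z11c.png',cv2.resize(im,None,fx=9,fy=9,interpolation=cv2.INTER_CUBIC))
# project home model
C=np.array([494.7,203.]);th=-.074;Q=np.array([[np.cos(th),-np.sin(th)],[np.sin(th),np.cos(th)]])
mm=np.array([[-49.5,78.5],[9,78.5],[49.5,38],[49.5,-38],[9,-78.5],[-49.5,-78.5]])
for n in ('s11','w11'):
  f=load(n)
  for z in (54,79): print(n,z,proj(f,np.c_[mm@Q.T+C,np.full(6,z)]).round(1).tolist())
```

```text
s11 54 [[348.1, 179.6], [364.3, 186.7], [367.6, 198.6], [351.4, 212.0], [330.6, 213.7], [314.1, 205.8]]
s11 79 [[348.1, 172.5], [364.5, 179.6], [367.9, 191.4], [351.5, 204.7], [330.5, 206.5], [313.8, 198.6]]
w11 54 [[311.5, 172.1], [399.5, 171.9], [454.7, 231.0], [445.2, 329.9], [388.5, 377.2], [313.1, 377.5]]
w11 79 [[310.7, 175.5], [408.2, 175.2], [468.7, 240.3], [457.2, 347.9], [394.9, 398.8], [312.6, 399.1]]
```

View pics/z11b.png

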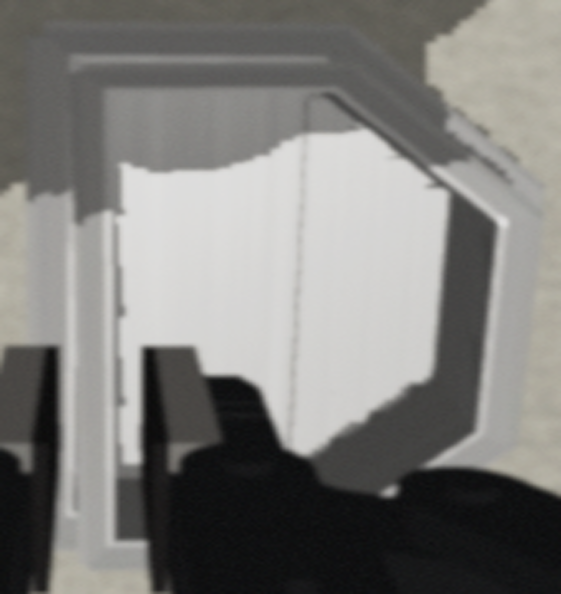

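View pics/z11c.png

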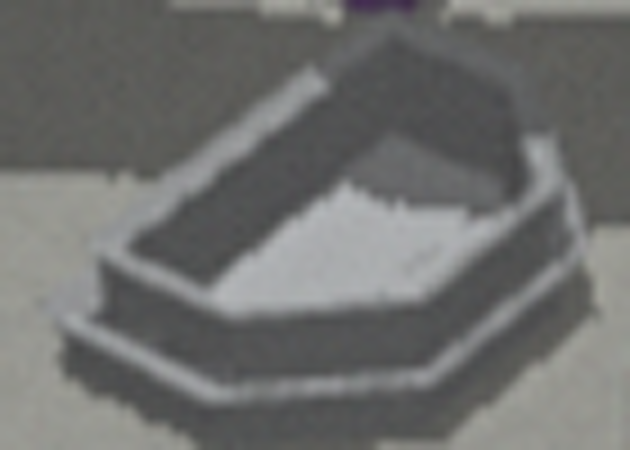

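Request:
jog_arm:
  deltas: [20, -30, 44, 0, 0, 0, 0, 20, -30, 44, 0, 0, 0, 0, 60, -30, 44, 0, 0, 0, 0, 100, -30, 44, 0, 0, 0, 0, 140, -30, 44, 0, 0, 0, 0, 145, -30, 44, 0, 0, 0, 0, 148, -30, 44, 0, 0, 0, 0, 148, -30, 44, 0, 0, 0, 0]

```text
clock: 11.85
tool_pos: [494.9, 203.4, -16.9]
tool_rot: [[0.001, 0.076, 0.997], [0.0, 0.997, -0.076], [-1.0, 0.001, 0.001]]
ft_force: [0.6, 0.6, -0.1]
gripper_width: -0.1
```

```bash
python3 -c "
from h import *
o=r.observe();print(o['tool_pos'],o['ft_force'],o['wrist_torque'])"
```

```text
[494.90463097 203.41984282 -16.8778352 ] [ 0.63168053  0.60335764 -0.06055595] [-0.02913108 -0.02434818 -0.05781854]
```

Request:
jog_arm:
  deltas: [2, 0, 0, 0, 0, 0, 0, 4, 0, 0, 0, 0, 0, 0, 6, 0, 0, 0, 0, 0, 0, 6, 0, 0, 0, 0, 0, 0]

```text
clock: 12.25
tool_pos: [494.4, 203.3, -23.8]
tool_rot: [[0.0, 0.076, 0.997], [0.0, 0.997, -0.076], [-1.0, 0.0, 0.0]]
ft_force: [-0.8, -0.5, 0.5]
gripper_width: -0.2
```

```bash
python3 -c "
from h import *
o=r.observe();print(o['tool_pos'],o['ft_force'],o['wrist_torque'])"
```

```text
[494.38516017 203.25453234 -23.75973326] [-0.80685322 -0.47410091  0.46119843] [ 0.01526205  0.02820118 -0.08041273]
```

Request:
jog_arm:
  deltas: [1.5, 0, 0, 0, 0, 0, 0, 3, 0, 0, 0, 0, 0, 0, 3, 0, 0, 0, 0, 0, 0]

```text
clock: 12.55
tool_pos: [494.6, 203.3, -25.3]
tool_rot: [[0.001, 0.076, 0.997], [0.001, 0.997, -0.076], [-1.0, 0.001, 0.001]]
ft_force: [-4.5, -1.9, 14.6]
gripper_width: -0.1
```

Request:
jog_arm:
  deltas: [1.5, 0, 0, 0, 0, 0, 0, 3, 0, 0, 0, 0, 0, 0, 3, 0, 0, 0, 0, 0, 0]

```text
clock: 12.85
tool_pos: [494.7, 203.4, -25.4]
tool_rot: [[0.003, 0.076, 0.997], [0.001, 0.997, -0.076], [-1.0, 0.001, 0.003]]
ft_force: [-13.5, -5.6, 37.6]
gripper_width: -0.2
```

Request:
jog_arm:
  deltas: [-40, 0, 0, 0, 0, 0, 0, -90, 0, 0, 0, 0, 0, 20, -140, 0, 0, 0, 0, 0, 40, -180, -40, 10, 8, 0, 0, 40, -220, -80, 25, 16, 0, 0, 40, -250, -120, 40, 24, 0, 0, 40, -270, -160, 60, 32, 0, 0, 40, -270, -200, 80, 40, 0, 0, 40, -270, -240, 95, 48, 0, 0, 40, -270, -280, 110, 56, 0, 0, 40, -270, -320, 130, 64, 0, 0, 40, -270, -350, 145, 70, 0, 0, 40, -270, -364, 148, 77, 0, 0, 40, -270, -364, 148, 77, 0, 0, 40, -270, -364, 148, 77, 0, 0, 40]

```text
clock: 14.35
tool_pos: [614.1, -170.8, 239.7]
tool_rot: [[-0.001, 0.988, 0.153], [0.001, 0.153, -0.988], [-1.0, -0.0, -0.001]]
ft_force: [-0.4, 0.9, 0.1]
gripper_width: 40.1
```

Run:
```python
from h import *
f=save('wrist','w12');save('scene','s12');save('top','t12');o=r.observe();print(o['clock'],o['tool_pos'],o['tool_rot'].round(3))
im=cv2.imread('pics/t12.png')[210:310,210:320];cv2.imwrite('pics/zt12.png',cv2.resize(im,None,fx=5,fy=5,interpolation=cv2.INTER_CUBIC))
```

```text
14.5 [ 614.08086981 -169.78382236  240.41689792] [[ 0.     0.988  0.153]
 [ 0.     0.153 -0.988]
 [-1.     0.    -0.   ]]
```

View pics/w12.png

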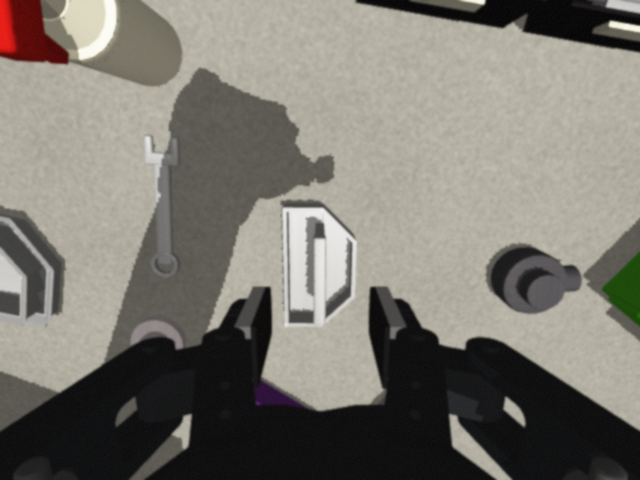

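View pics/zt12.png

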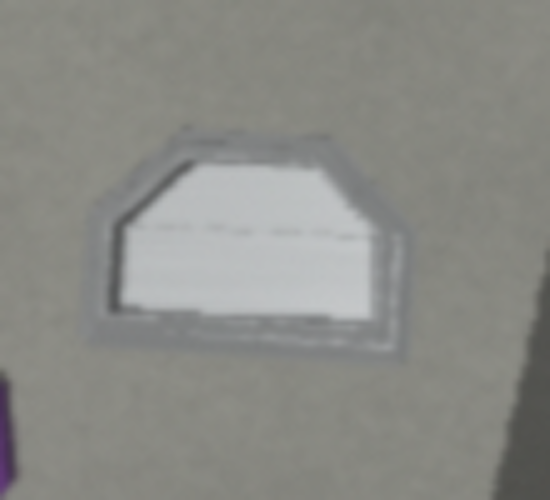

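Top view: the middle tray is nested concentrically. Wrist view: the small tray's handle bar is at px (320,237–325), vertical between the fingers.

Run:
```python
from h import *
im=cv2.imread('pics/w12.png')[190:340,270:370];cv2.imwrite('pics/z12.png',cv2.resize(im,None,fx=5,fy=4,interpolation=cv2.INTER_CUBIC))
f=load('w12');o=r.observe();R=o['tool_rot'];p=o['tool_pos']
for n,u,v,z in [('bar far',320,236,74),('bar near',320,326,74),('c1',283,203,34),('c2',323,203,34),('c3',356,240,34),('c4',353,295,34),('c5',323,327,34),('c6',286,327,34)]:
  w=ray(f,u,v,z);print(n,w.round(1),(R.T@(w-p)).round(1))
```

```text
bar far [ 594.1 -172.2   74. ] [166.4 -20.2  -0.7]
bar near [ 501.4 -186.4   74. ] [ 166.4 -114.    -0.8]
c1 [ 612.9 -130.7   34. ] [206.4   4.8 -38.8]
c2 [ 619.2 -171.5   34. ] [206.4   4.7   2.4]
c3 [ 585.5 -212.1   34. ] [206.4 -34.8  37.4]
c4 [ 523.3 -219.9   34. ] [206.4 -97.5  35.6]
c5 [ 479.8 -193.2   34. ] [ 206.4 -136.4    2.6]
c6 [ 473.4 -151.9   34. ] [ 206.4 -136.3  -39.2]
```

View pics/z12.png

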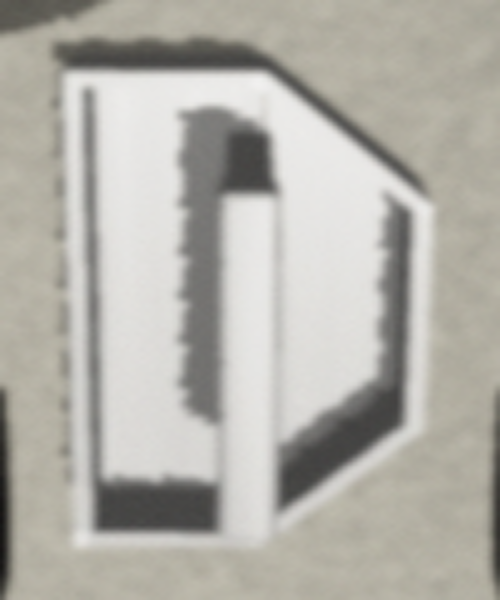

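Request:
jog_arm:
  deltas: [0, -40, -0.5, 0, 0, 0, 40, 40, -66.5, -0.8, 0, 0, 0, 40, 85, -66.5, -0.8, 0, 0, 0, 40, 130, -66.5, -0.8, 0, 0, 0, 40, 170, -66.5, -0.8, 0, 0, 0, 40, 200, -66.5, -0.8, 0, 0, 0, 40, 215, -66.5, -0.8, 0, 0, 0, 40, 215, -66.5, -0.8, 0, 0, 0, 40, 215, -66.5, -0.8, 0, 0, 0, 40]

```text
clock: 15.4
tool_pos: [548.6, -179.5, 25.8]
tool_rot: [[0.001, 0.988, 0.152], [-0.0, 0.152, -0.988], [-1.0, 0.001, 0.0]]
ft_force: [0.1, -0.2, 0.4]
gripper_width: 40.1
```

Run:
```python
from h import *
f=save('wrist','w13');save('scene','s13');o=r.observe();print(o['clock'],o['tool_pos'],o['ft_force'])
a=cv2.resize(cv2.imread('pics/s13.png')[250:340,220:340],(480,360),interpolation=cv2.INTER_CUBIC)
b=cv2.resize(cv2.imread('pics/w13.png')[180:450,200:440],(320,360));cv2.imwrite('pics/z13.png',np.hstack([a,b]))
```

```text
15.5 [ 549.49030793 -180.12721554   26.74113135] [-0.59077036 -0.50731668 -0.43055844]
```

View pics/z13.png

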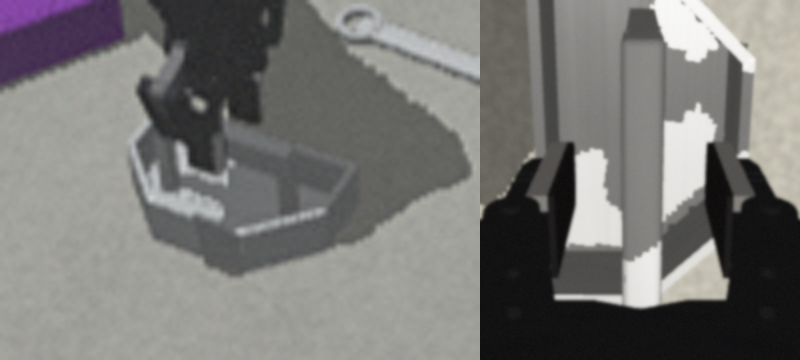

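Request:
jog_arm:
  deltas: [8, 0, 0, 0, 0, 0, 40, 14, 0, 0, 0, 0, 0, 40, 14, 0, 0, 0, 0, 0, 20, 14, 0, 0, 0, 0, 0, 0, 14, 0, 0, 0, 0, 0, 0, 14, 0, 0, 0, 0, 0, 0, 14, 0, 0, 0, 0, 0, 0]
  grip_force: 70

```text
clock: 16.2
tool_pos: [548.2, -180.2, 10.9]
tool_rot: [[-0.0, 0.989, 0.15], [0.0, 0.15, -0.989], [-1.0, -0.0, -0.0]]
ft_force: [-0.6, -0.5, -1.0]
gripper_width: 11.2
```

Request:
jog_arm:
  deltas: [-15, 0, 0, 0, 0, 0, 0, -40, 0, 0, 0, 0, 0, 0, -40, 0, 0, 0, 0, 0, 0]

```text
clock: 16.5
tool_pos: [550.3, -180.9, 53.7]
tool_rot: [[0.005, 0.989, 0.15], [-0.002, 0.15, -0.989], [-1.0, 0.004, 0.002]]
ft_force: [1.2, -0.0, -2.3]
gripper_width: 11.2
```

Run:
```python
from h import *
f=save('wrist','w14');save('scene','s14');o=r.observe();print(o['clock'],o['tool_pos'],o['ft_force'],o['wrist_torque'],o['gripper_width'])
a=cv2.resize(cv2.imread('pics/s14.png')[240:330,220:340],(480,360),interpolation=cv2.INTER_CUBIC)
b=cv2.resize(cv2.imread('pics/w14.png')[180:450,200:440],(320,360));cv2.imwrite('pics/z14.png',np.hstack([a,b]))
```

```text
16.6 [ 548.63533948 -180.32357744   50.71184169] [-0.99680706 -0.56409992 -3.55524915] [-0.0094319  -0.01999868  0.00521675] 10.898469115183362
```

View pics/z14.png

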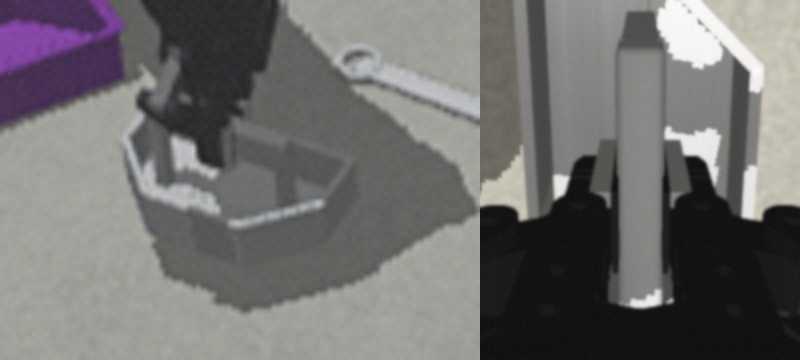

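Request:
jog_arm:
  deltas: [-40, 0, 0, 0, 0, 0, 0, -75, 0, -10, 0, 0, 0, 0, -100, 0, -40, -6, 0, 0, 0, -100, 1, -70, -12, 0, 0, 0, -100, 1, -100, -18, 0, 0, 0, -100, 1, -130, -24, 0, 0, 0, -100, 2, -160, -30, 0, 0, 0, -100, 2, -190, -36, 0, 0, 0, -100, 2, -220, -42, 0, 0, 0, -100, 3, -250, -48, 0, 0, 0, -100, 3, -280, -54, 0, 0, 0, -100, 3, -310, -60, 0, 0, 0, -100, 4, -340, -66, 0, 0, 0, -100, 4, -365, -72, 0, 0, 0, -100, 4.3, -380, -77.1, 0, 0, 0, -100, 4.3, -387.5, -77.1, 0, 0, 0, -100, 4.3, -387.5, -77.1, 0, 0, 0, -100, 4.3, -387.5, -77.1, 0, 0, 0]

```text
clock: 18.4
tool_pos: [494.1, 202.9, 150.3]
tool_rot: [[-0.001, 0.076, 0.997], [-0.001, 0.997, -0.076], [-1.0, -0.001, -0.001]]
ft_force: [-0.3, -0.1, -3.2]
gripper_width: 10.8
```

```bash
python3 look.py 15
```

```text
18.5 [494.4 202.7 150.7] [[-0.0, 0.076, 0.997], [-0.0, 0.997, -0.076], [-1.0, -0.0, -0.0]] [ 0.2  0.2 -3.4] [ 0.01 -0.01  0.  ] 11.3
```

View pics/z15.png

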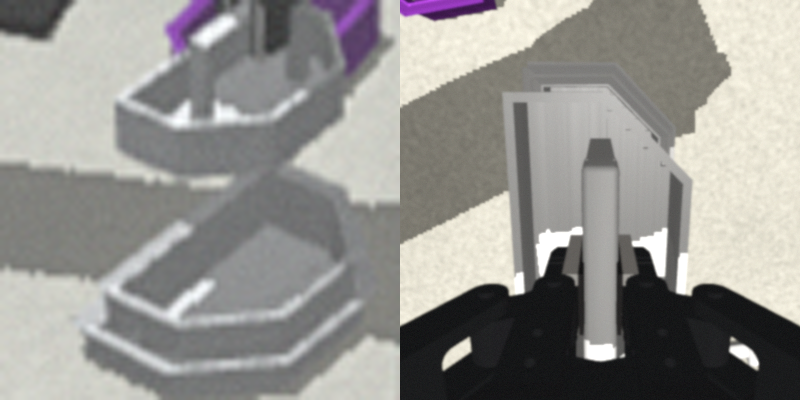

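View pics/w15.png

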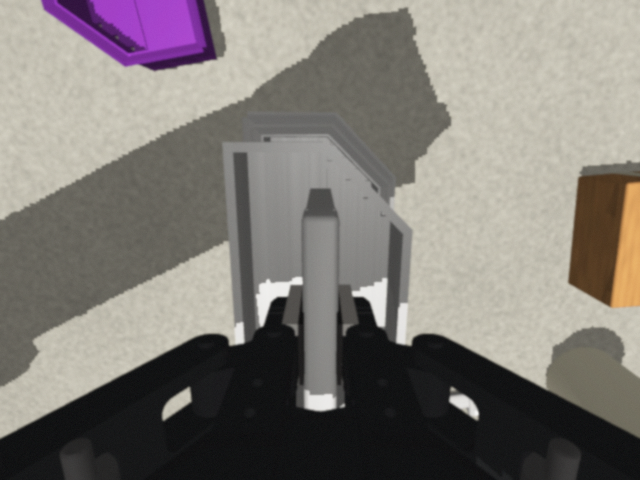

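Run:
```python
from h import *
im=cv2.imread('pics/w15.png')[100:240,210:420];cv2.imwrite('pics/z15b.png',cv2.resize(cv2.convertScaleAbs(im,alpha=1.7),None,fx=3.8,fy=3.8,interpolation=cv2.INTER_CUBIC))
```

```text
(no output)
```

View pics/z15b.png

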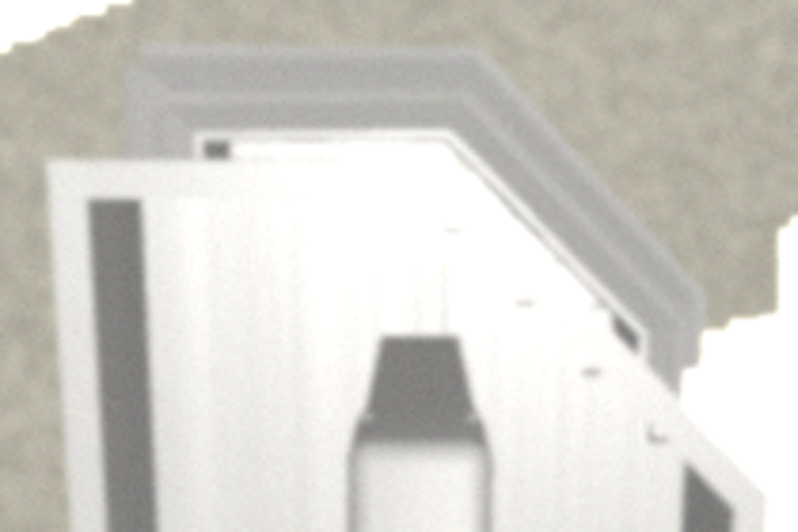

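Run:
```python
from h import *
f=load('w15');o=r.observe();R=o['tool_rot'];p=o['tool_pos']
def T(u,v,z): return (R.T@(ray(f,210+u/3.8-.37,100+v/3.8-.37,z)-p)).round(1)[1:]
for z in (171,174,177): print('small corner',T(47,160,z),'(z -39,y 68)  right corner',T(765,490,z), 'left lower edge',T(65,500,z), 'bar far',T(352+69,440,z+40))
print('mid inner', T(196,132,48),T(452,130,48),'want rel (-42,71),(6,71); right',T(648,350,48),'(42,35)')
print('mid outer +y', T(300,95,54),'78.5','base',T(140,50,29),T(470,48,29),'(-61,90),(12,90)',T(703,300,29),'(61,41)')
```

```text
small corner [ 67.9 -39.5] (z -39,y 68)  right corner [32.3 38.2] left lower edge [ 31.2 -40.1] bar far [45.9 -0.3]
small corner [ 67.9 -38.8] (z -39,y 68)  right corner [33.  37.4] left lower edge [ 31.9 -39.3] bar far [46.5 -0.3]
small corner [ 68. -38.] (z -39,y 68)  right corner [33.7 36.7] left lower edge [ 32.7 -38.5] bar far [47.1 -0.4]
mid inner [ 72.7 -42.3] [73.   5.9] want rel (-42,71),(6,71); right [31.6 44.5] (42,35)
mid outer +y [ 79.1 -22.1] 78.5 base [ 88.6 -55.6] [88.9  9.8] (-61,90),(12,90) [39.4 58.6] (61,41)
```

Carried small tray and middle tray interior agree to about 1 mm in the wrist view. Descending in two stages.

Request:
jog_arm:
  deltas: [30, 0.6, 0.4, 0, 0, 0, 0, 60, 0.6, 0.4, 0, 0, 0, 0, 80, 0.6, 0.4, 0, 0, 0, 0, 84, 0.6, 0.4, 0, 0, 0, 0, 84, 0.6, 0.4, 0, 0, 0, 0, 84, 0.6, 0.4, 0, 0, 0, 0]

```text
clock: 19.1
tool_pos: [495.7, 204.1, 68.3]
tool_rot: [[0.002, 0.075, 0.997], [0.001, 0.997, -0.075], [-1.0, 0.001, 0.002]]
ft_force: [0.4, 0.3, -3.2]
gripper_width: 10.8
```

```bash
python3 look.py 16
```

```text
19.2 [495.9 204.3  68.5] [[0.002, 0.075, 0.997], [0.001, 0.997, -0.075], [-1.0, 0.001, 0.002]] [-0.2 -0.4 -4. ] [-0.03 -0.02 -0.04] 11.0
```

View pics/z16.png

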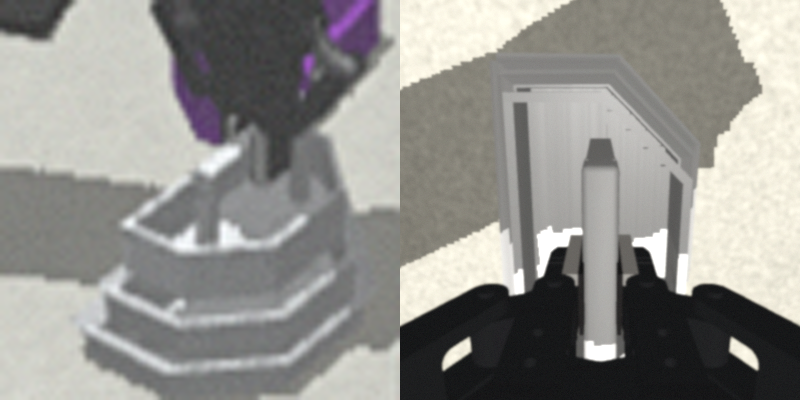

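Request:
jog_arm:
  deltas: [6, 0, 0, 0, 0, 0, 0, 12, 0, 0, 0, 0, 0, 0, 18, 0, 0, 0, 0, 0, 0, 24, 0, 0, 0, 0, 0, 0, 30, 0, 0, 0, 0, 0, 0, 36, 0, 0, 0, 0, 0, 0, 41, 0, 0, 0, 0, 0, 0, 43, 0, 0, 0, 0, 0, 0, 43, 0, 0, 0, 0, 0, 0]

```text
clock: 20.1
tool_pos: [494.6, 204.0, 23.6]
tool_rot: [[-0.001, 0.074, 0.997], [-0.0, 0.997, -0.074], [-1.0, -0.0, -0.001]]
ft_force: [0.2, -0.6, -3.0]
gripper_width: 11.1
```

```bash
python3 look.py 17
```

```text
20.2 [494.9 204.1  24.2] [[0.0, 0.074, 0.997], [0.0, 0.997, -0.074], [-1.0, 0.0, 0.0]] [-0.2  0.3 -3.3] [-0.01 -0.01  0.01] 10.7
```

View pics/z17.png

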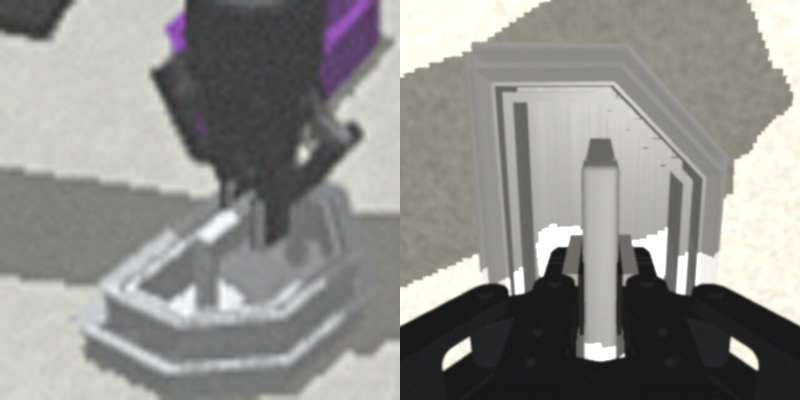

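In freely, still carrying the full weight. Last few millimetres down to contact.

Request:
jog_arm:
  deltas: [2, 0, 0, 0, 0, 0, 0, 4, 0, 0, 0, 0, 0, 0, 5, 0, 0, 0, 0, 0, 0, 6, 0, 0, 0, 0, 0, 0, 6, 0, 0, 0, 0, 0, 0]

```text
clock: 20.7
tool_pos: [494.8, 204.1, 18.9]
tool_rot: [[0.001, 0.074, 0.997], [0.0, 0.997, -0.074], [-1.0, 0.0, 0.0]]
ft_force: [-3.5, -1.9, 4.6]
gripper_width: 10.7
```

```bash
python3 -c "
from h import *
o=r.observe();print(o['tool_pos'],o['ft_force'],o['wrist_torque'],o['tool_rot'].round(3))"
```

```text
[494.78468198 204.12162386  18.87062475] [-3.54702128 -1.94005075  4.56624723] [-0.27702547  0.64537428 -0.01318605] [[ 0.001  0.074  0.997]
 [ 0.     0.997 -0.074]
 [-1.     0.     0.   ]]
```

Contact at 18.9. On the bench it was gripped at 10.9, so the small tray's underside is exactly 8 mm up and both trays are seated. Releasing and retreating.

Request:
jog_arm:
  deltas: [-0.5, 0, 0, 0, 0, 0, 15, -1, 0, 0, 0, 0, 0, 30, -1, 0, 0, 0, 0, 0, 32, -1, 0, 0, 0, 0, 0, 32, -1, 0, 0, 0, 0, 0, 32, -20, 0, 0, 0, 0, 0, 32, -60, 0, 0, 0, 0, 0, 32, -100, 0, 0, 0, 0, 0, 32, -150, 0, 0, 0, 0, 0, 32, -200, 20, -30, 0, 0, 0, 32, -240, 60, -70, 0, 0, 0, 32, -260, 90, -100, 0, 0, 0, 32, -260, 90, -100, 0, 0, 0, 32, -260, 90, -100, 0, 0, 0, 32]

```text
clock: 22.1
tool_pos: [400.8, 303.6, 280.5]
tool_rot: [[0.003, 0.07, 0.998], [0.003, 0.998, -0.07], [-1.0, 0.003, 0.003]]
ft_force: [0.8, -0.7, -0.0]
gripper_width: 32.1
```

```bash
python3 look.py 18
python3 - <<'E'
from h import *
save('top','t18')
a=cv2.resize(cv2.imread('pics/t18.png')[215:300,215:310],(447,400),interpolation=cv2.INTER_CUBIC)
b=cv2.resize(cv2.imread('pics/s18.png')[170:240,305:375],(400,400),interpolation=cv2.INTER_CUBIC)
cv2.imwrite('pics/z18c.png',np.hstack([a,b])[:,:800])
E
```

```text
22.2 [401.7 301.6 277.9] [[0.001, 0.073, 0.997], [-0.0, 0.997, -0.073], [-1.0, 0.0, 0.001]] [ 0.2 -0.8 -0.1] [ 0.    0.03 -0.01] 32.2
```

View pics/z18c.png

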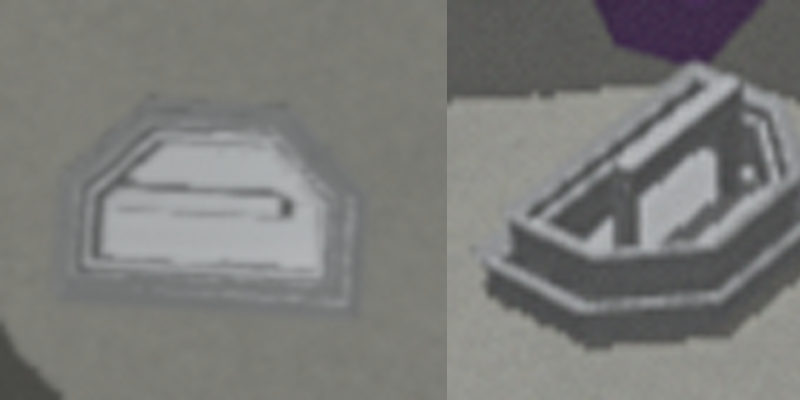

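View pics/w18.png

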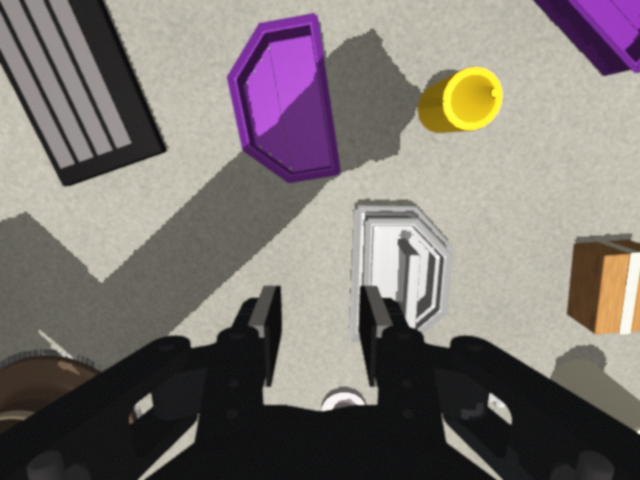

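View pics/s18.png

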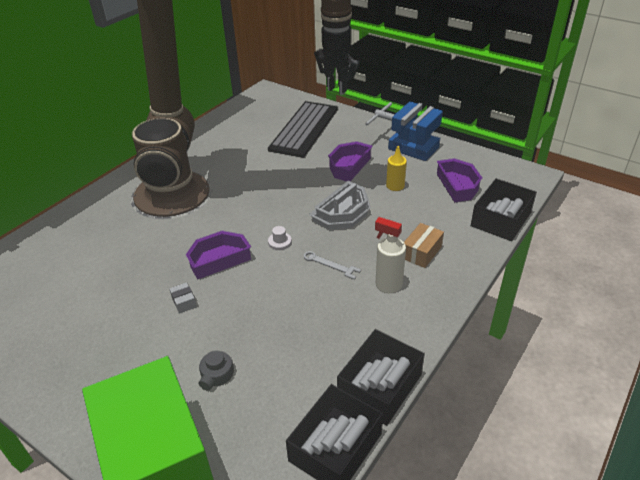

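All three trays are nested and parallel, at scene px (341,206). The arm is clear and the bystanders are where they started, so I'm handing in.

```bash
python3 -c "
from h import *
print(r.job_done())"
```

```text
the job is handed in; nothing more can be done
None
```

The three trays are nested and the job is handed in at about 22 s of the 67 s allowed; the hand-in gave no verdict.

- **Middle tray:** I gripped its long wall, turned it about 61° clockwise on the base tray, lowered it home and pressed on its floor to about 38 N. The floor stayed rigid under the press.
- **Small tray:** I carried it by its handle, lined it up to about 1 mm in the wrist view, set it down under light contact and let go.

**Last checks**
- **Height:** the small tray touched down at reported z = 18.9 mm, against 10.9 mm when gripped on the bench. That 8 mm difference is exactly two 4 mm floors, so both trays are home.
- **Views:** the final top, wrist and scene pictures show all three outlines concentric and parallel. By eye, the bystanders are where they started. The arm was clear and the force near zero.

**Checks that disagreed**
- **Tool point:** the real fingertips sat about 35 mm behind the reported TCP, confirmed in two cameras and by contact. My first close of the fingers therefore gripped nothing, above the tray rim and without touching it. I corrected for this in every later move.
- **Cameras:** the top and wrist cameras differed by about 4 to 6 mm in y, so I lined up the fits within a single wrist view.
- **Outline sizes:** some hand-picked tray outline sizes came out up to 11% from the given ones. I allowed for that when centring.

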